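Stack the stoneware dishes under the hedgehog

ROBOT

A 7-joint arm with a two-finger parallel gripper is mounted at the origin on the work surface. World frame = base frame: x ahead of the robot, y to its left, z up, the work surface at z = 0. Lengths are in m, angles in rad, forces in N, time in s.
With the tool pointing down it reaches from about 0.4 to 0.85 m from the base axis. Payload 4.5 kg.
Tool frame: the origin (TCP) lies on the mounting face of the last link; the fingertips stand 166 mm ahead of it and the grasp point (between the pads) lies 147 mm ahead of it; y points along the fingers, z is the direction in which the jaws open and shut, and the axes are right-handed (so a half turn about y gives the same grasp; the last joint's range is limited). The gripper opens to 88 mm and grips with 3 to 60 N. Pads are 18 mm wide; open, the fingers measure 123 mm over their backs; the gripper's body (75 mm by 187 mm) begins 45 mm behind the grasp point.
Start: joints at [1.262, 0.689, -0.195, 1.565, 0.157, 0.902, -0.215], TCP at [0.21, -0.589, 0.405] pointing down, gripper open.
Joint ranges: [-3.01, 3.01], [-0.46, 2.08], [-1.47, 1.51], [0.13, 2.56], [-1, 4.14], [0.04, 2.09], [-2.66, 2.66]. Speed limits (rad/s): [2.57, 2.57, 3.14, 3.14, 3.14, 3.14, 3.14].

INTERFACE

Orientations are given as a unit quaternion [x, y, z, w].
In Python, from plant import r gives the robot as it stands.
- The arm moves only by the tool arm_command, never from a script. Its argument "deltas" is a list of rows, each an object of numbers: "dx", "dy", "dz": the shift along the tool's x, y, z each as a share of 1000 mm, from -1 to 1; "wx", "wy", "wz": the turn, a rotation vector about the tool's x, y, z each as a share of 45 degrees, from -1 to 1. In form: [{"dx": .., "dy": .., "dz": .., "wx": .., "wy": .., "wz": ..}, ...]. A call has exactly 5 rows; each row is the pose to reach, as a shift and turn from the pose commanded when the call began, along the tool's axes at that moment; what a row does not reach only later rows make up. A row lasts 1/10 s, in which the tool goes at most 50 mm and 8.59 degrees, less where a joint would pass 70% of its speed; a pose out of reach is approached as far as the arm can. A call with a number of a shift or a turn outside -1 to 1 is refused whole. A call with a gripper value outside its range is refused whole. "claw" is the opening, from -1 (shut) to 1 (fully open), set as the call begins (left out, the last holds). The fingers move at their own pace and stop on an object; "grip_force" is the grip in N (left out, the last holds). Time passes only in rows, so rows that repeat a pose let the fingers close, or fill a call up. It gives the time, the measured TCP pose, the force and the opening at its end, in the units of the state.
- r.get_state(): the state, without advancing time (a new reading comes with each control period).
- r.snapshot(name): name is "side" or "top" or "wrist"; returns the picture (384x512x3 uint8, red, green, blue); there is no depth.
- r.get_calibration(name): a dict with "vertical_fov" (degrees; the focal length in pixels is half the picture's height over the tangent of half this angle, whatever the lens; pixels are square), "cx", "cy" (the principal point, pixels), "R" (3x3) and "t" (3): a world point X has camera coordinates R X + t. Camera axes: x right, y down, z forward; pixel columns grow to the right and rows downward; lengths in m; the calibration is good to about 2 mm. A picture is of the moment at which its call begins: read the wrist's pose just before it. get_calibration takes no time and is no camera call; for the wrist camera it gives the pose at the moment of the call.
- r.finish_job(): hands the job in, once; it reports no verdict.
The state is a dict: "clock": time; "q": joint angles; "qd": joint speeds; "joint_torque": joint torques, N m; "tool_pos": TCP position; "eef_rot": TCP orientation; "contact_force": force on the tool from outside, world axes, zero at the start; "moment": the same for the moment, N m; "opening": opening from 0.0 (shut) to 1.0 (fully open).
Only numpy, scipy, OpenCV 4.12 (cv2) and the standard library are available. Lean on these libraries where they do the work, as an engineer would, in place of code of your own. Each camera call takes 0.05 s, during which the arm holds its last target.

TASK

Clear the sideboard by building the stoneware set into its tower: stand the largest dish in the middle of the round cork coaster, seat the middle dish in its recess, then the smallest dish in that one, and last the hedgehog with its foot in the smallest dish. Move them one at a time in this order without dropping or toppling any, let go of the finished tower, and leave everything else on the sideboard where it is.

Things in the scene. Friction and masses are not known exactly. Their poses are not given: they have to be found in the camera images.
- dish_large: Largest of three round off-white stoneware stacking dishes with a bare clay band at the foot: 70 mm across, 40 mm high; in its top a flat-floored recess 64 mm across and 10 mm deep (floor 30 mm above the underside, rim wall 3 mm). 0.25 kg or so. Origin: centre of the underside; z up the dish.
- dish_medium: Middle stoneware dish, same look: 55 mm across, 40 mm high, recess 48 mm across and 10 mm deep (floor at 30 mm, rim wall 3.5 mm). Seated in the large dish, its underside is on that recess floor. Origin: centre of the underside; z up.
- dish_small: Smallest stoneware dish, same look: 39 mm across, 38 mm high, recess 33 mm across and 7 mm deep (floor at 31 mm, rim wall 3 mm). Origin: centre of the underside; z up.
- hedgehog: Brown ceramic hedgehog with dark spines, 61 mm long, 36 mm wide, 49 mm high (body a lying barrel of radius 18 mm, axis 26 mm above the underside; spines only for the eye), on one round clay foot 24 mm across; belly 8 mm above the underside. Grip across its width, at its middle. Origin: centre of the foot's underside; x from nose (-x) to tail, z up.
- cork_coaster: Round cork coaster, 96 mm across, 5 mm thick, fixed to the top. Origin: centre of its underside, on the sideboard.
- slate_coaster: Square dark slate coaster, 88 mm, 6 mm thick, fixed; not to be used. Origin: centre of its underside.
- tealight: Bystander: amber glass tealight holder, 44 mm across, 26 mm high, loose. Origin: centre of its underside.
- bell: Bystander: small brass hand bell standing on its mouth, 40 mm across, 49 mm high, loose. Origin: centre of its underside.
- pencil_cup: Bystander: red plastic pencil cup, 80 mm across the rim, 100 mm high, with pencils up to 175 mm, loose. Origin: centre of its underside.
- ashtray: Bystander: square greenish glass ashtray with keys in it, 110 mm square, 32 mm high, loose. Origin: centre of its underside.

How it is judged:
By the outcome, as a careful person would: the job done as asked, in the order asked, and still so for the second after the job is handed in, with the robot touching nothing.
It also fails if it takes over 112 s, if anything falls off the work surface, if the arm or the gripper's body presses on something with over 40 N, if the wrist force passes 120 N, or if a joint passes its speed limit or range.

## Working session

There is one attempt and no reset: what is moved stays moved. The work goes in short steps, Python scripts to look and compute and a tool call to move; the robot and the scene stay as the last step left them, time stands still between calls to the robot, and variables do not carry over. Pictures are saved under pics/ and viewed, and the job is handed in when it is done.

Besides the shell and the picture viewer there is one more tool, called as name(argument=value, ...), one argument or row to a line, values as JSON. arm_command: Moves the arm, as the interface text tells. Shift numbers are shares of 1000 mm and turn numbers shares of 45 degrees, none past 1 either way. Its arguments: {"type":"object","properties":{"deltas":{"type":"array","items":{"type":"object","properties":{"dx":{"type":"number","minimum":-1,"maximum":1},"dy":{"type":"number","minimum":-1,"maximum":1},"dz":{"type":"number","minimum":-1,"maximum":1},"wx":{"type":"number","minimum":-1,"maximum":1},"wy":{"type":"number","minimum":-1,"maximum":1},"wz":{"type":"number","minimum":-1,"maximum":1}}}},"claw":{"type":"number"},"grip_force":{"type":"number"}},"required":["deltas"]}

```bash
ls; mkdir -p pics
python3 - <<'E'
from plant import r
import cv2,numpy as np
print(r.get_state())
for n in ["side","top","wrist"]:
    c=r.get_calibration(n);print(n,c)
    im=r.snapshot(n);cv2.imwrite(f"pics/{n}0.png",im[:,:,::-1])
E
```

```text
pics
{'clock': 0.0, 'q': array([ 1.26181845,  0.68996566, -0.19454001,  1.56633885,  0.15730394,
        0.90251873, -0.2150963 ]), 'qd': array([ 1.32268613e-03,  6.82959326e-04,  4.81041237e-05, -2.67124851e-04,
        1.18209581e-03, -2.95548659e-04,  5.30007887e-04]), 'joint_torque': array([ 2.48292572e-04, -5.27567589e+01, -1.26666203e+00, -1.53431529e+01,
       -5.24933171e-02,  6.53583440e-03,  2.04391658e-04]), 'tool_pos': array([ 0.20993753, -0.58833334,  0.40392324]), 'eef_rot': array([-0.12079005,  0.69737074, -0.69610909,  0.12048217]), 'contact_force': array([ 0.2171327 , -0.79272753,  0.4544326 ]), 'moment': array([ 1.75541597e-02,  3.79179539e-02, -4.21883282e-05]), 'opening': 1.0032127287977446}
side {'vertical_fov': 46.84765214453944, 'cx': 254.24174805401574, 'cy': 187.698116009833, 'R': array([[-0.71915763, -0.69448853,  0.0223156 ],
       [-0.4261682 ,  0.415485  , -0.8035875 ],
       [ 0.54881051, -0.58741628, -0.59476814]]), 't': array([0.38928168, 0.34019739, 0.63326454])}
top {'vertical_fov': 52.25645653078119, 'cx': 250.54536850345647, 'cy': 184.299903898605, 'R': array([[-0.01501422, -0.99926948, -0.03514384],
       [-0.99358119,  0.01885154, -0.1115394 ],
       [ 0.11212043,  0.03324358, -0.9931384 ]]), 't': array([-0.03892829,  0.61465557,  0.81048733])}
wrist {'vertical_fov': 58.86741244301978, 'cx': 259.9811612174319, 'cy': 192.912975203, 'R': array([[ 0.3361497 , -0.94180652, -0.00196459],
       [-0.89064106, -0.31856454,  0.32446131],
       [-0.30620562, -0.10731783, -0.94589693]]), 't': array([-0.62358279, -0.04460475,  0.39200149])}
```

View pics/side0.png

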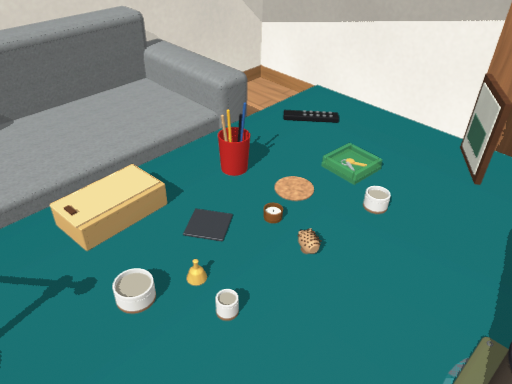

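View pics/top0.png

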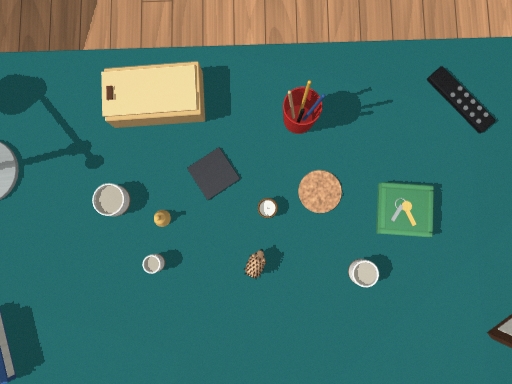

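View pics/wrist0.png

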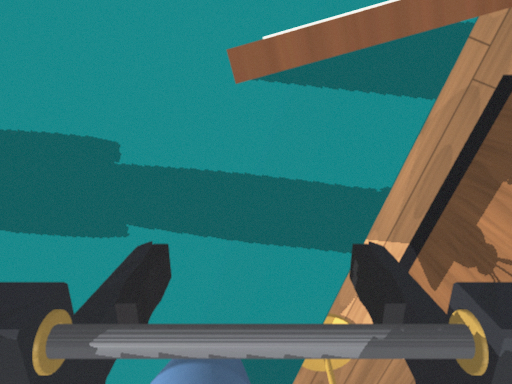

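The side view shows the large dish at (134,290), medium (376,199), small (227,304), hedgehog (309,241) and cork (294,188). The top view shows them at (111,199), (364,273), (153,263), (256,265) and (320,191). I'll enlarge both.

Run:
```python
import cv2
t=cv2.imread("pics/top0.png");s=cv2.imread("pics/side0.png")
def crop(im,cx,cy,w,h,k,name):
    x,y=cx-w//2,cy-h//2
    o=cv2.resize(im[y:y+h,x:x+w],None,fx=k,fy=k,interpolation=cv2.INTER_CUBIC)
    for i in range(0,w,10):
        cv2.putText(o,str(x+i),(i*k,10),0,.33,(0,255,255),1);cv2.line(o,(i*k,12),(i*k,18),(0,255,255),1)
    for i in range(10,h,10):
        cv2.putText(o,str(y+i),(0,i*k+4),0,.33,(0,255,255),1);cv2.line(o,(24,i*k),(30,i*k),(0,255,255),1)
    return o
import numpy as np
def grid(a,n): cv2.imwrite(n,np.vstack([np.hstack(a[:2]),np.hstack(a[2:])]))
K=6
grid([crop(t,111,200,60,50,K,''),crop(t,364,272,60,50,K,''),crop(t,153,264,60,50,K,''),crop(t,256,265,60,50,K,'')],"pics/tc.png")
grid([crop(s,134,290,60,50,K,''),crop(s,376,199,60,50,K,''),crop(s,227,304,60,50,K,''),crop(s,309,241,60,50,K,'')],"pics/sc.png")
grid([crop(t,320,191,60,50,K,''),crop(s,294,188,60,50,K,''),crop(t,163,218,60,50,K,''),crop(t,268,208,60,50,K,'')],"pics/cc.png")
```

```text
(no output)
```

View pics/tc.png

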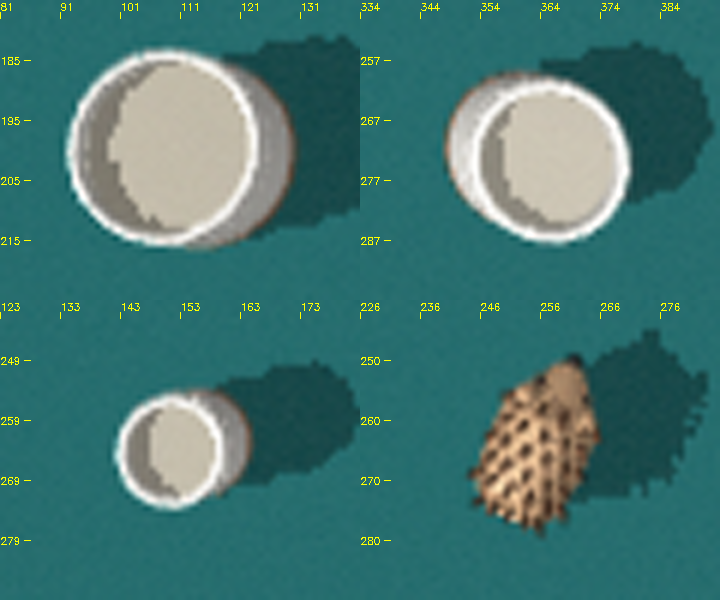

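View pics/sc.png

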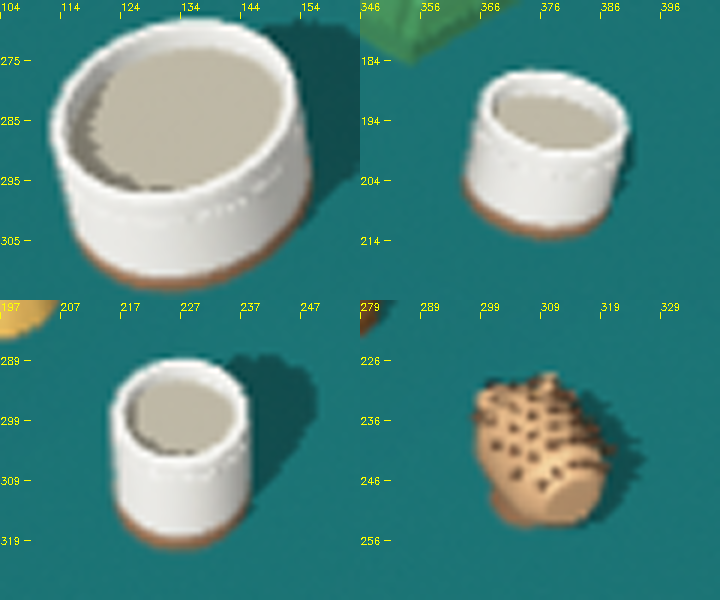

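View pics/cc.png

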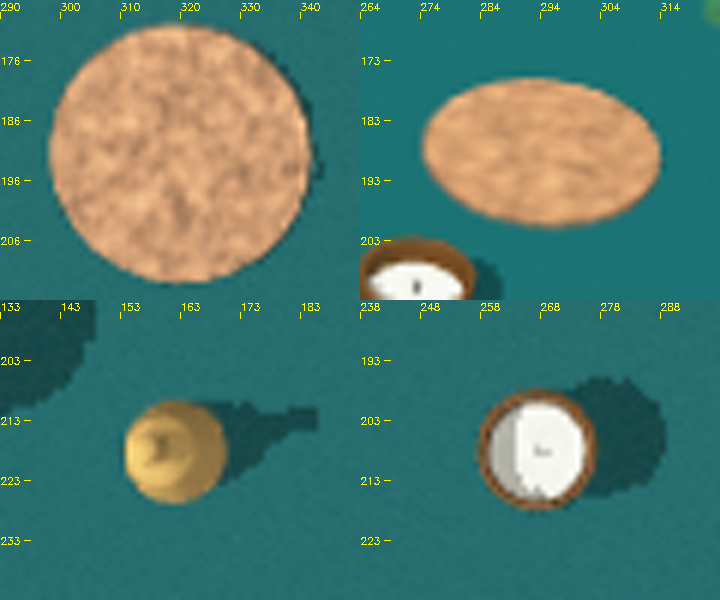

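```bash
cat > h.py <<'E'
import numpy as np, cv2
from scipy.optimize import least_squares
from scipy.spatial.transform import Rotation as Ro
def cam(c):
    f=192/np.tan(np.radians(c['vertical_fov'])/2)
    return np.array(c['R']),np.array(c['t']),f,c['cx'],c['cy']
def proj(c,X):
    R,t,f,cx,cy=cam(c); P=np.atleast_2d(X)@R.T+t
    return np.c_[cx+f*P[:,0]/P[:,2],cy+f*P[:,1]/P[:,2]]
def ray(c,uv,z):
    R,t,f,cx,cy=cam(c); d=R.T@np.array([(uv[0]-cx)/f,(uv[1]-cy)/f,1]); o=-R.T@t
    return o+d*(z-o[2])/d[2]
A=np.linspace(0,2*np.pi,180)
def circ(c,box,r,z):
    x0,x1,y0,y1=box
    def g(p):
        q=proj(c,np.c_[p[0]+r*np.cos(A),p[1]+r*np.sin(A),0*A+z]);return np.array([q[:,0].min()-x0,q[:,0].max()-x1,q[:,1].min()-y0,q[:,1].max()-y1])
    s=least_squares(g,ray(c,((x0+x1)/2,(y0+y1)/2),z)[:2]);return s.x,g(s.x)
def deltas(st,pos,jaw):
    """st: state, target grasp-point pos (world), jaw dir angle (deg,world); tool down. prints dx dy dz and rotvec shares"""
    R0=Ro.from_quat(st['eef_rot']).as_matrix()
    y=np.array([0,0,-1.]);a=np.radians(jaw);best=None
    for s in (1,-1):
        z=s*np.array([np.cos(a),np.sin(a),0]);x=np.cross(y,z);R=np.c_[x,y,z]
        w=Ro.from_matrix(R0.T@R).as_rotvec()
        if best is None or np.linalg.norm(w)<np.linalg.norm(best[0]): best=(w,R)
    w,R=best
    tcp=np.array(pos)-.147*y
    return np.round(R0.T@(tcp-st['tool_pos']),4),np.round(np.degrees(w)/45,4)
def show(st):
    R=Ro.from_quat(st['eef_rot']).as_matrix()
    print('t',round(st['clock'],2),'grasp',np.round(st['tool_pos']+.147*R[:,1],4),'jaw',np.round(np.degrees(np.arctan2(R[1,2],R[0,2])),2),'tilt',np.round(R[:2,1],4),'F',np.round(st['contact_force'],1),'open',round(st['opening'],3),'q',np.round(st['q'],2))
E
python3 - <<'E'
from plant import r
from h import *
show(r.get_state()); print(Ro.from_quat(r.get_state()['eef_rot']).as_matrix().round(3))
t=r.get_calibration('top');s=r.get_calibration('side')
D={'large':(.035,.04,(92.3,124.2,183,216.2),(112.3,153.7,268,298.5)),
'med':(.0275,.04,(352.7,379.2,260,287.5),(365.7,390.8,185.7,199.5)),
'small':(.0195,.038,(142.2,160.3,254.5,273.8),(215.5,238.5,288.7,306.3)),
'cork':(.048,.005,(298.2,342.2,169.8,213.3),(274.3,314.2,176,200.8))}
for n,(R,z,a,b) in D.items():
    for c,bx in ((t,a),(s,b)):
        for off in (0,):
            p,e=circ(c,bx,R,z);print(n,p.round(4),e.round(2))
for n,uv,z in (('nose',(262,250),.03),('tail',(250.5,275),.03),('bell',(160,218),.02),('tea',(268,208),.026),('cup',(300,115),.1)): print(n,ray(t,uv,z).round(3))
E
```

```text
t 0.15 grasp [ 0.2099 -0.5882  0.2571] jaw -70.36 tilt [-0.0006  0.0013] F [-0.1  0.4  0.1] open 0.997 q [ 1.26  0.69 -0.19  1.57  0.16  0.9  -0.22]
[[-0.942 -0.001  0.336]
 [-0.336  0.001 -0.942]
 [ 0.    -1.    -0.001]]
large [0.5859 0.2583] [-0.06  0.06  0.42 -0.42]
large [0.586  0.2609] [ 0.2  -0.21 -0.07  0.08]
med [ 0.4228 -0.2853] [-0.2   0.2   0.18 -0.18]
med [ 0.4229 -0.2817] [ 0.19 -0.19 -0.42  0.4 ]
small [0.4474 0.1633] [-0.08  0.08  0.28 -0.28]
small [0.4475 0.1655] [ 0.09 -0.09 -0.25  0.23]
cork [ 0.5984 -0.2022] [ 0.18 -0.17  0.15 -0.14]
cork [ 0.5961 -0.1958] [ 0.08 -0.08  0.61 -0.52]
nose [ 0.473 -0.071  0.03 ]
tail [ 0.422 -0.046  0.03 ]
bell [0.545 0.15  0.02 ]
tea [ 0.563 -0.086  0.026]
cup [ 0.745 -0.154  0.1  ]
```

Run:
```python
from plant import r
from h import *
st=r.get_state()
print(deltas(st,(.38,-.44,.257),-50));print(deltas(st,(.55,-.25,.257),-35))
```

```text
(array([-2.10e-01,  2.00e-04, -8.26e-02]), array([ 1.800e-03, -4.524e-01, -2.000e-04]))
(array([-4.340e-01,  3.000e-04, -2.044e-01]), array([ 1.800e-03, -7.857e-01, -4.000e-04]))
```

arm_command(
  deltas=[
    {"dx": -0.03,"dz": -0.012,"wy": -0.06},
    {"dx": -0.072,"dz": -0.029,"wy": -0.15},
    {"dx": -0.115,"dz": -0.047,"wy": -0.25},
    {"dx": -0.16,"dz": -0.065,"wy": -0.35},
    {"dx": -0.202,"dz": -0.083,"wy": -0.45},
  ],
  claw=1,
  grip_force=20,
)

```text
invalid input at $.deltas[0]: expected keys dx, dy, dz, wx, wy, wz
```

Run:
```python
from plant import r
from h import *
st=r.get_state();show(st)
print(deltas(st,(.53,-.27,.257),-35));print(deltas(st,(.6,-.07,.257),-35))
```

```text
t 0.15 grasp [ 0.2099 -0.5882  0.2571] jaw -70.36 tilt [-0.0006  0.0013] F [-0.1  0.4  0.1] open 0.997 q [ 1.26  0.69 -0.19  1.57  0.16  0.9  -0.22]
(array([-4.084e-01,  3.000e-04, -1.923e-01]), array([ 1.800e-03, -7.857e-01, -4.000e-04]))
(array([-0.5416,  0.0006, -0.3571]), array([ 1.800e-03, -7.857e-01, -4.000e-04]))
```

arm_command(
  deltas=[
    {"dx": -0.03,"dy": 0,"dz": -0.012,"wx": 0,"wy": -0.06,"wz": 0},
    {"dx": -0.072,"dy": 0,"dz": -0.029,"wx": 0,"wy": -0.15,"wz": 0},
    {"dx": -0.115,"dy": 0,"dz": -0.047,"wx": 0,"wy": -0.25,"wz": 0},
    {"dx": -0.16,"dy": 0,"dz": -0.065,"wx": 0,"wy": -0.35,"wz": 0},
    {"dx": -0.202,"dy": 0,"dz": -0.083,"wx": 0,"wy": -0.45,"wz": 0},
  ],
  claw=1,
  grip_force=20,
)

```text
clock: 0.65
tool_pos: [0.3738, -0.4409, 0.4046]
eef_rot: [-0.242, 0.664, -0.664, 0.242]
contact_force: [0.3, 0.2, 0.9]
opening: 1.002
```

Run:
```python
from plant import r
from h import *
st=r.get_state();show(st)
print(deltas(st,(.53,-.27,.257),-35));print(deltas(st,(.6,-.07,.257),-35))
```

```text
t 0.65 grasp [ 0.3739 -0.4409  0.2576] jaw -49.9 tilt [0.0002 0.0003] F [0.3 0.2 0.9] open 1.002 q [ 0.95  0.63 -0.28  1.71  0.22  0.83 -0.3 ]
(array([-0.2296,  0.0007, -0.0302]), array([ 1.000e-04, -3.312e-01, -4.000e-04]))
(array([-0.4119,  0.0008, -0.1381]), array([ 1.000e-04, -3.312e-01, -4.000e-04]))
```

arm_command(
  deltas=[
    {"dx": -0.046,"dy": 0,"dz": -0.006,"wx": 0,"wy": -0.066,"wz": 0},
    {"dx": -0.092,"dy": 0,"dz": -0.012,"wx": 0,"wy": -0.132,"wz": 0},
    {"dx": -0.138,"dy": 0,"dz": -0.018,"wx": 0,"wy": -0.2,"wz": 0},
    {"dx": -0.184,"dy": 0,"dz": -0.024,"wx": 0,"wy": -0.266,"wz": 0},
    {"dx": -0.23,"dy": 0,"dz": -0.03,"wx": 0,"wy": -0.331,"wz": 0},
  ],
)

```text
clock: 1.15
tool_pos: [0.5306, -0.2705, 0.4046]
eef_rot: [-0.326, 0.628, -0.627, 0.326]
contact_force: [0.2, -0.3, -1.4]
opening: 0.998
```

Run:
```python
from plant import r
from h import *
st=r.get_state();show(st)
for p in ((.6,-.04,.24),(.6,.12,.22),(.586,.2595,.18)): print(deltas(st,p,-35))
```

```text
t 1.15 grasp [ 0.5305 -0.2706  0.2576] jaw -35.1 tilt [-0.0005 -0.0001] F [ 0.2 -0.3 -1.4] open 0.998 q [ 0.58  0.66 -0.33  1.65  0.26  0.87 -0.46]
(array([-0.2285,  0.0175, -0.0758]), array([ 0.0005, -0.0022,  0.0005]))
(array([-0.3594,  0.0375, -0.1678]), array([ 0.0005, -0.0022,  0.0005]))
(array([-0.4655,  0.0775, -0.2594]), array([ 0.0005, -0.0022,  0.0005]))
```

arm_command(
  deltas=[
    {"dx": -0.045,"dy": 0.003,"dz": -0.015,"wx": 0,"wy": 0,"wz": 0},
    {"dx": -0.09,"dy": 0.006,"dz": -0.03,"wx": 0,"wy": 0,"wz": 0},
    {"dx": -0.136,"dy": 0.01,"dz": -0.045,"wx": 0,"wy": 0,"wz": 0},
    {"dx": -0.182,"dy": 0.014,"dz": -0.06,"wx": 0,"wy": 0,"wz": 0},
    {"dx": -0.228,"dy": 0.018,"dz": -0.076,"wx": 0,"wy": 0,"wz": 0},
  ],
)

```text
clock: 1.65
tool_pos: [0.5993, -0.0402, 0.3863]
eef_rot: [0.325, -0.628, 0.628, -0.325]
contact_force: [1.0, -0.1, -0.0]
opening: 1.002
```

arm_command(
  deltas=[
    {"dx": -0.038,"dy": 0.006,"dz": -0.025,"wx": 0,"wy": 0,"wz": 0},
    {"dx": -0.076,"dy": 0.012,"dz": -0.05,"wx": 0,"wy": 0,"wz": 0},
    {"dx": -0.114,"dy": 0.018,"dz": -0.076,"wx": 0,"wy": 0,"wz": 0},
    {"dx": -0.145,"dy": 0.024,"dz": -0.098,"wx": 0,"wy": 0,"wz": 0},
    {"dx": -0.165,"dy": 0.03,"dz": -0.112,"wx": 0,"wy": 0,"wz": 0},
  ],
)

```text
clock: 2.15
tool_pos: [0.6019, 0.1617, 0.3563]
eef_rot: [-0.327, 0.628, -0.626, 0.327]
contact_force: [0.7, 0.4, -0.5]
opening: 1.0
```

Run:
```python
from plant import r
from h import *
st=r.get_state();show(st)
c=r.get_calibration('wrist');im=r.snapshot('wrist');cv2.imwrite("pics/w1.png",im[:,:,::-1])
print(c, proj(c,[.586,.2595,.04]))
```

```text
t 2.15 grasp [0.6018 0.162  0.2093] jaw -34.97 tilt [-0.0006  0.0022] F [ 0.7  0.4 -0.5] open 1.0 q [-0.19  0.75 -0.26  1.62  0.24  0.81 -1.16]
{'vertical_fov': 58.86741244301978, 'cx': 259.9811612174319, 'cy': 192.912975203, 'R': array([[ 0.81944736, -0.57315176, -0.00175641],
       [-0.54198949, -0.77588345,  0.3228812 ],
       [-0.1864227 , -0.26363219, -0.94643787]]), 't': array([-0.39975472,  0.42368754,  0.50076845])} [[178.43329612  94.68484352]]
```

View pics/w1.png

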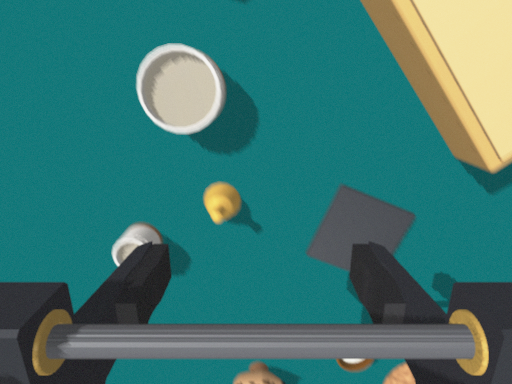

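Run:
```python
from plant import r
from h import *
c=r.get_calibration('wrist');im=cv2.imread("pics/w1.png")
o=cv2.resize(im[30:150,120:240],None,fx=5,fy=5,interpolation=cv2.INTER_CUBIC)
cv2.imwrite("pics/w1c.png",o)
g=cv2.inRange(im[30:150,120:240],(185,185,185),(255,255,255))
n,l,s,ce=cv2.connectedComponentsWithStats(g);i=1+s[1:,4].argmax();x,y,w,h,_=s[i];b=(120+x,120+x+w,30+y,30+y+h);print(b)
print(circ(c,b,.035,.04))
```

```text
(np.int32(137), np.int32(221), np.int32(45), np.int32(133))
(array([0.58693455, 0.26670013]), array([-0.07675247,  0.07717003,  0.13155143, -0.14779368]))
```

View pics/w1c.png

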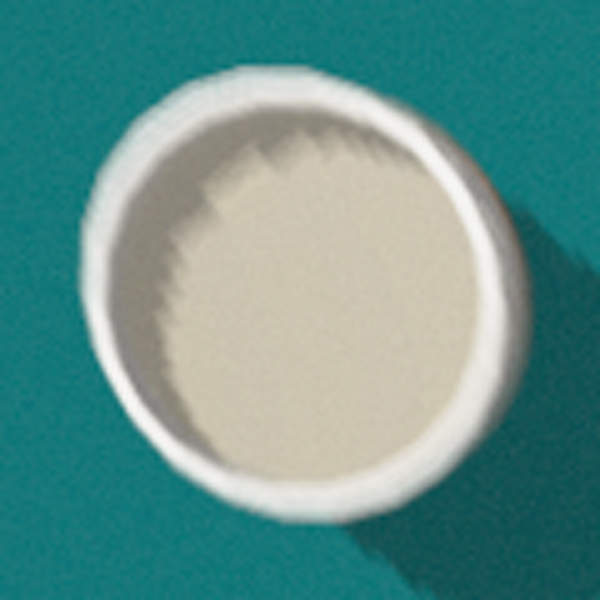

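Run:
```python
import cv2,numpy as np
im=cv2.imread("pics/top0.png").astype(float)
red=im[:,:,2]
xs=[];ys=[]
for x in list(range(96,512,8)):
    col=red[20:70,x]; d=np.diff(cv2.GaussianBlur(col.reshape(-1,1),(1,5),1).ravel()); i=d.argmin()
    if 0<i<48:
        a,b,c=d[i-1:i+2];xs.append(x);ys.append(20.5+i+ (a-c)/(2*(a-2*b+c)))
xs=np.array(xs);ys=np.array(ys)
p=np.polyfit(xs,ys,1);k=abs(ys-np.polyval(p,xs))<4
p=np.polyfit(xs[k],ys[k],1);print(p);print(np.c_[xs[k],(ys[k]-np.polyval(p,xs[k])).round(2)].tolist())
```

```text
[-3.08067954e-02  5.19338082e+01]
[[96.0, -0.19], [104.0, -0.19], [112.0, -0.06], [120.0, -0.05], [128.0, -0.2], [136.0, -0.01], [144.0, -0.09], [152.0, 0.15], [160.0, -0.21], [168.0, 0.06], [176.0, 0.01], [184.0, 0.16], [192.0, 0.18], [200.0, -0.04], [208.0, 0.0], [216.0, 0.13], [224.0, 0.17], [232.0, 0.02], [240.0, -0.0], [248.0, 0.12], [256.0, 0.15], [264.0, -0.04], [272.0, -0.04], [280.0, 0.1], [288.0, 0.13], [296.0, -0.03], [304.0, -0.05], [312.0, 0.1], [320.0, 0.14], [328.0, -0.04], [336.0, -0.06], [344.0, 0.07], [352.0, 0.07], [360.0, -0.06], [368.0, -0.06], [376.0, 0.06], [384.0, 0.09], [392.0, -0.08], [400.0, -0.09], [408.0, 0.1], [416.0, 0.03], [424.0, -0.05], [432.0, -0.1], [440.0, 0.04], [448.0, 0.03], [456.0, -0.12], [464.0, -0.1], [472.0, 0.02], [480.0, 0.04], [488.0, -0.11], [496.0, -0.13], [504.0, 0.01]]
```

Run:
```python
from plant import r
from h import *
st=r.get_state();c=r.get_calibration('wrist')
R=Ro.from_quat(st['eef_rot']).as_matrix();g=st['tool_pos']+.147*R[:,1]
for d in (0,.03,.06,.1,.17): print(d,proj(c,g+np.array([0,0,-d])))
# dish placed where? dx offsets
print(R.T@(-c['R'].T@c['t']-st['tool_pos']))
print(deltas(st,(.586,.262,.20),-35))
```

```text
0 [[260.46289465 283.6561593 ]]
0.03 [[260.66887363 250.43999032]]
0.06 [[260.81764808 226.44862286]]
0.1 [[260.96178281 203.20545619]]
0.17 [[261.12892005 176.25290587]]
[-0.08520694  0.01996869 -0.00019532]
(array([-0.0705,  0.009 , -0.0672]), array([ 0.0062,  0.0066, -0.0046]))
```

arm_command(
  deltas=[
    {"dx": -0.02,"dy": 0.01,"dz": -0.019,"wx": 0,"wy": 0,"wz": 0},
    {"dx": -0.04,"dy": 0.025,"dz": -0.038,"wx": 0,"wy": 0,"wz": 0},
    {"dx": -0.06,"dy": 0.04,"dz": -0.057,"wx": 0,"wy": 0,"wz": 0},
    {"dx": -0.07,"dy": 0.05,"dz": -0.067,"wx": 0,"wy": 0,"wz": 0},
    {"dx": -0.07,"dy": 0.05,"dz": -0.067,"wx": 0,"wy": 0,"wz": 0},
  ],
)

```text
clock: 2.7
tool_pos: [0.587, 0.2552, 0.3051]
eef_rot: [-0.328, 0.628, -0.627, 0.325]
contact_force: [-0.1, 1.0, 1.1]
opening: 0.998
```

```bash
cat >> h.py <<'E'
def wrist(r,name):
    st=r.get_state();show(st);c=r.get_calibration('wrist');im=r.snapshot('wrist')[:,:,::-1].copy()
    cv2.imwrite(f"pics/{name}.png",im);return st,c,im
E
python3 - <<'E'
from plant import r
from h import *
st,c,im=wrist(r,'w2')
g=cv2.inRange(im[:240],(185,185,185),(255,255,255))
n,l,s,ce=cv2.connectedComponentsWithStats(g)
for i in range(1,n):
    if s[i,4]>300:
        x,y,w,h,_=s[i];b=(x,x+w,y,y+h);print(b);print(circ(c,b,.035,.04))
E
```

```text
t 2.7 grasp [0.5865 0.2552 0.1581] jaw -35.0 tilt [-0.0032 -0.    ] F [-0.1  1.   1.1] open 0.998 q [-0.36  0.83 -0.23  1.6   0.25  0.74 -1.31]
(np.int32(214), np.int32(306), np.int32(136), np.int32(230))
(array([0.59039153, 0.26164012]), array([-0.37147676,  0.37275541,  2.52804661, -2.98151155]))
```

View pics/w2.png

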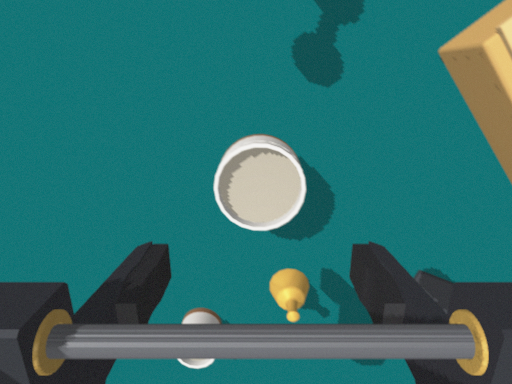

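Run:
```python
from plant import r
from h import *
st=r.get_state();show(st)
st,c,im=wrist(r,'w3');show(r.get_state())
o=cv2.resize(im[125:245,200:320],None,fx=5,fy=5,interpolation=cv2.INTER_CUBIC)
cv2.imwrite("pics/w3c.png",o)
```

```text
t 2.75 grasp [0.5879 0.253  0.1591] jaw -35.14 tilt [-0.0013 -0.0013] F [ 0.6 -0.3  0.9] open 0.999 q [-0.36  0.83 -0.22  1.6   0.25  0.74 -1.31]
t 2.75 grasp [0.5879 0.253  0.1591] jaw -35.14 tilt [-0.0013 -0.0013] F [ 0.6 -0.3  0.9] open 0.999 q [-0.36  0.83 -0.22  1.6   0.25  0.74 -1.31]
t 2.8 grasp [0.5888 0.2516 0.1597] jaw -35.27 tilt [ 0.0001 -0.0019] F [ 0.3  0.2 -0.6] open 1.0 q [-0.36  0.83 -0.22  1.6   0.25  0.74 -1.31]
```

View pics/w3c.png

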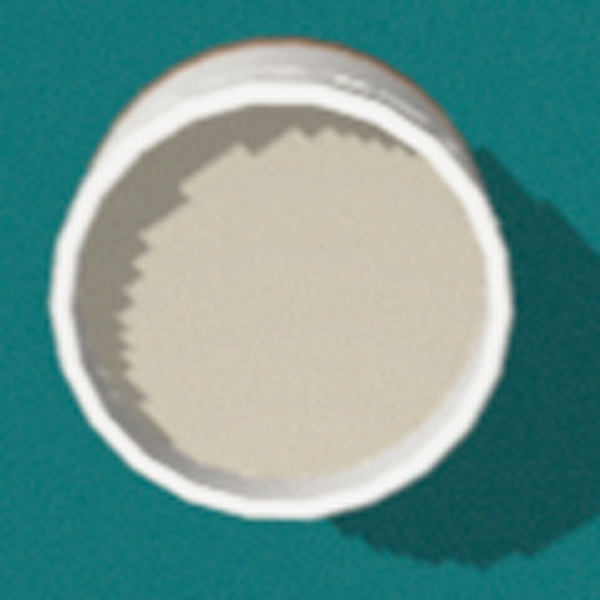

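arm_command(
  deltas=[
    {"dx": 0,"dy": 0,"dz": 0,"wx": 0,"wy": 0,"wz": 0},
    {"dx": 0,"dy": 0,"dz": 0,"wx": 0,"wy": 0,"wz": 0},
    {"dx": 0,"dy": 0,"dz": 0,"wx": 0,"wy": 0,"wz": 0},
    {"dx": 0,"dy": 0,"dz": 0,"wx": 0,"wy": 0,"wz": 0},
    {"dx": 0,"dy": 0,"dz": 0,"wx": 0,"wy": 0,"wz": 0},
  ],
)

```text
clock: 3.3
tool_pos: [0.5884, 0.253, 0.3069]
eef_rot: [0.325, -0.628, 0.628, -0.325]
contact_force: [-0.3, 0.7, 0.1]
opening: 1.001
```

Run:
```python
from plant import r
from h import *
st,c,im=wrist(r,'w4');show(r.get_state())
o=cv2.resize(im[125:245,200:320],None,fx=5,fy=5,interpolation=cv2.INTER_CUBIC)
cv2.imwrite("pics/w4c.png",o)
```

```text
t 3.3 grasp [0.5884 0.253  0.1599] jaw -35.23 tilt [ 0.0002 -0.    ] F [-0.3  0.7  0.1] open 1.001 q [-0.36  0.83 -0.22  1.6   0.25  0.74 -1.31]
t 3.35 grasp [0.5884 0.2532 0.1598] jaw -35.22 tilt [0.0002 0.    ] F [ 0.5  0.4 -0.1] open 1.001 q [-0.36  0.83 -0.22  1.6   0.25  0.74 -1.31]
```

View pics/w4c.png

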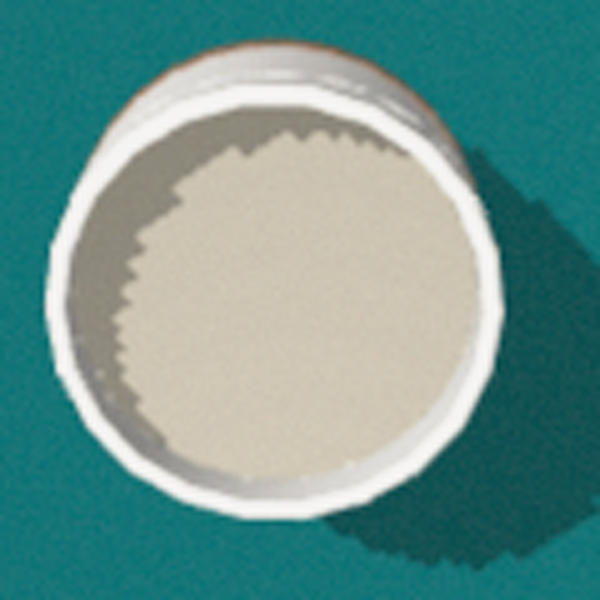

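Run:
```python
from plant import r
from h import *
st=r.get_state();c=r.get_calibration('wrist')
p,e=circ(c,(209.2,300.6,141.4,229.2),.035,.04);print(p,e)
for q in ((*p,.09),(*p,.024)): print(deltas(st,q,-35))
```

```text
[0.58807078 0.25972867] [-0.23949728  0.2393119   0.14579779 -0.1496441 ]
(array([-0.0052,  0.0698, -0.004 ]), array([-0.0002, -0.0049, -0.0001]))
(array([-0.0052,  0.1358, -0.004 ]), array([-0.0002, -0.0049, -0.0001]))
```

arm_command(
  deltas=[
    {"dx": -0.005,"dy": 0.02,"dz": -0.004,"wx": 0,"wy": 0,"wz": 0},
    {"dx": -0.005,"dy": 0.05,"dz": -0.004,"wx": 0,"wy": 0,"wz": 0},
    {"dx": -0.005,"dy": 0.08,"dz": -0.004,"wx": 0,"wy": 0,"wz": 0},
    {"dx": -0.005,"dy": 0.095,"dz": -0.004,"wx": 0,"wy": 0,"wz": 0},
    {"dx": -0.005,"dy": 0.1,"dz": -0.004,"wx": 0,"wy": 0,"wz": 0},
  ],
)

```text
clock: 3.85
tool_pos: [0.5874, 0.2594, 0.205]
eef_rot: [0.326, -0.628, 0.628, -0.324]
contact_force: [-0.4, -0.5, 0.4]
opening: 0.997
```

arm_command(
  deltas=[
    {"dx": 0,"dy": 0.012,"dz": 0,"wx": 0,"wy": 0,"wz": 0},
    {"dx": 0,"dy": 0.025,"dz": 0,"wx": 0,"wy": 0,"wz": 0},
    {"dx": 0,"dy": 0.034,"dz": 0,"wx": 0,"wy": 0,"wz": 0},
    {"dx": 0,"dy": 0.036,"dz": 0,"wx": 0,"wy": 0,"wz": 0},
    {"dx": 0,"dy": 0.036,"dz": 0,"wx": 0,"wy": 0,"wz": 0},
  ],
)

```text
clock: 4.35
tool_pos: [0.5879, 0.2596, 0.1704]
eef_rot: [0.325, -0.628, 0.628, -0.325]
contact_force: [0.3, 0.4, 0.8]
opening: 1.001
```

Run:
```python
from plant import r
from h import *
st,c,im=wrist(r,'w5');show(r.get_state())
```

```text
t 4.35 grasp [0.5879 0.2596 0.0234] jaw -35.21 tilt [-0.0003 -0.0003] F [0.3 0.4 0.8] open 1.001 q [-0.4   1.03 -0.17  1.63  0.3   0.51 -1.36]
t 4.4 grasp [0.5881 0.2598 0.0239] jaw -35.21 tilt [0.0004 0.0002] F [-0.1 -0.1 -0.3] open 0.999 q [-0.4   1.03 -0.17  1.63  0.3   0.51 -1.36]
```

View pics/w5.png

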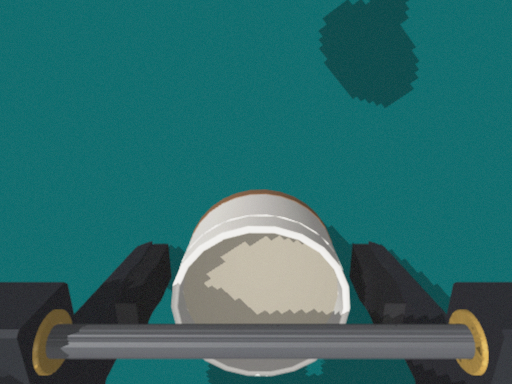

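The dish sits midway between the fingers, with its rim spanning columns 172–350 against a grasp column of about 261. I'll close on it.

arm_command(
  deltas=[
    {"dx": 0,"dy": 0,"dz": 0,"wx": 0,"wy": 0,"wz": 0},
    {"dx": 0,"dy": 0,"dz": 0,"wx": 0,"wy": 0,"wz": 0},
    {"dx": 0,"dy": 0,"dz": 0,"wx": 0,"wy": 0,"wz": 0},
    {"dx": 0,"dy": 0,"dz": 0,"wx": 0,"wy": 0,"wz": 0},
    {"dx": 0,"dy": 0,"dz": 0,"wx": 0,"wy": 0,"wz": 0},
  ],
  claw=-1,
  grip_force=20,
)

```text
clock: 4.9
tool_pos: [0.5881, 0.2597, 0.1711]
eef_rot: [0.325, -0.628, 0.628, -0.326]
contact_force: [-0.9, -0.6, 3.0]
opening: 0.794
```

arm_command(
  deltas=[
    {"dx": 0,"dy": 0,"dz": 0,"wx": 0,"wy": 0,"wz": 0},
    {"dx": 0,"dy": -0.003,"dz": 0,"wx": 0,"wy": 0,"wz": 0},
    {"dx": 0,"dy": -0.01,"dz": 0,"wx": 0,"wy": 0,"wz": 0},
    {"dx": 0,"dy": -0.025,"dz": 0,"wx": 0,"wy": 0,"wz": 0},
    {"dx": 0,"dy": -0.045,"dz": 0,"wx": 0,"wy": 0,"wz": 0},
  ],
)

```text
clock: 5.4
tool_pos: [0.5875, 0.2594, 0.216]
eef_rot: [0.326, -0.628, 0.628, -0.325]
contact_force: [0.1, -0.2, -2.2]
opening: 0.792
```

Run:
```python
from plant import r
from h import *
st,c,im=wrist(r,'w6')
for q in ((.60,.05,.13),(.597,-.2,.13),(.597,-.2,.029)): print(deltas(st,q,-35))
```

```text
t 5.4 grasp [0.5872 0.2593 0.069 ] jaw -35.21 tilt [-0.0017 -0.001 ] F [ 0.1 -0.2 -2.2] open 0.792 q [-0.39  0.96 -0.19  1.63  0.28  0.58 -1.35]
(array([ 0.164 , -0.0608,  0.1309]), array([ 0.0011, -0.0046,  0.0023]))
(array([ 0.37  , -0.0605,  0.2726]), array([ 0.0011, -0.0046,  0.0023]))
(array([0.3698, 0.0405, 0.2727]), array([ 0.0011, -0.0046,  0.0023]))
```

View pics/w6.png

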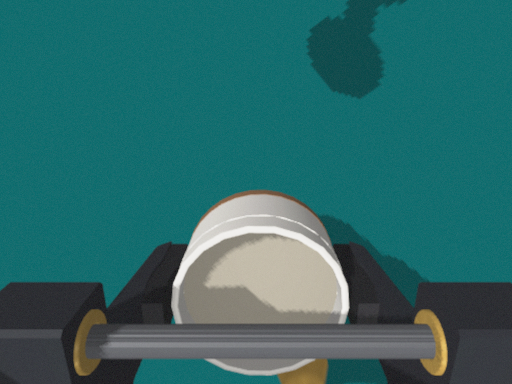

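arm_command(
  deltas=[
    {"dx": 0,"dy": -0.025,"dz": 0,"wx": 0,"wy": 0,"wz": 0},
    {"dx": 0.01,"dy": -0.045,"dz": 0.008,"wx": 0,"wy": 0,"wz": 0},
    {"dx": 0.035,"dy": -0.06,"dz": 0.028,"wx": 0,"wy": 0,"wz": 0},
    {"dx": 0.07,"dy": -0.065,"dz": 0.056,"wx": 0,"wy": 0,"wz": 0},
    {"dx": 0.105,"dy": -0.065,"dz": 0.084,"wx": 0,"wy": 0,"wz": 0},
  ],
)

```text
clock: 5.95
tool_pos: [0.5964, 0.1247, 0.2825]
eef_rot: [0.325, -0.627, 0.628, -0.327]
contact_force: [0.6, -0.5, -2.8]
opening: 0.786
```

arm_command(
  deltas=[
    {"dx": 0.035,"dy": 0,"dz": 0.026,"wx": 0,"wy": 0,"wz": 0},
    {"dx": 0.07,"dy": 0,"dz": 0.052,"wx": 0,"wy": 0,"wz": 0},
    {"dx": 0.105,"dy": 0,"dz": 0.078,"wx": 0,"wy": 0,"wz": 0},
    {"dx": 0.14,"dy": 0,"dz": 0.1,"wx": 0,"wy": 0,"wz": 0},
    {"dx": 0.17,"dy": 0,"dz": 0.12,"wx": 0,"wy": 0,"wz": 0},
  ],
)

```text
clock: 6.45
tool_pos: [0.5956, -0.0855, 0.2812]
eef_rot: [0.325, -0.628, 0.629, -0.325]
contact_force: [0.5, -0.6, -2.7]
opening: 0.786
```

Run:
```python
from plant import r
from h import *
st=r.get_state();show(st)
for q in ((.597,-.2,.13),(.597,-.2,.029)): print(deltas(st,q,-35))
```

```text
t 6.45 grasp [ 0.5956 -0.0857  0.1342] jaw -35.31 tilt [ 0.0002 -0.0013] F [ 0.5 -0.6 -2.7] open 0.786 q [ 0.22  0.83 -0.28  1.74  0.36  0.62 -0.88]
(array([0.0926, 0.0043, 0.0673]), array([-0.0012, -0.0069,  0.0012]))
(array([0.0925, 0.1053, 0.0672]), array([-0.0012, -0.0069,  0.0012]))
```

arm_command(
  deltas=[
    {"dx": 0.03,"dy": 0.005,"dz": 0.022,"wx": 0,"wy": 0,"wz": 0},
    {"dx": 0.06,"dy": 0.015,"dz": 0.044,"wx": 0,"wy": 0,"wz": 0},
    {"dx": 0.082,"dy": 0.025,"dz": 0.06,"wx": 0,"wy": 0,"wz": 0},
    {"dx": 0.092,"dy": 0.035,"dz": 0.068,"wx": 0,"wy": 0,"wz": 0},
    {"dx": 0.092,"dy": 0.04,"dz": 0.068,"wx": 0,"wy": 0,"wz": 0},
  ],
)

```text
clock: 6.95
tool_pos: [0.5979, -0.1992, 0.2399]
eef_rot: [0.325, -0.628, 0.629, -0.324]
contact_force: [-0.8, -0.0, -2.3]
opening: 0.789
```

arm_command(
  deltas=[
    {"dx": 0,"dy": 0.005,"dz": 0,"wx": 0,"wy": 0,"wz": 0},
    {"dx": 0,"dy": 0.01,"dz": 0,"wx": 0,"wy": 0,"wz": 0},
    {"dx": 0,"dy": 0.01,"dz": 0,"wx": 0,"wy": 0,"wz": 0},
    {"dx": 0,"dy": 0.01,"dz": 0,"wx": 0,"wy": 0,"wz": 0},
    {"dx": 0,"dy": 0.01,"dz": 0,"wx": 0,"wy": 0,"wz": 0},
  ],
)

```text
clock: 7.45
tool_pos: [0.5988, -0.1964, 0.2311]
eef_rot: [0.325, -0.628, 0.628, -0.326]
contact_force: [-0.5, -0.5, -2.7]
opening: 0.787
```

Run:
```python
from plant import r
from h import *
st=r.get_state();show(st)
for q in ((.598,-.2,.031),): print(deltas(st,q,-35))
for n in ("top","side","wrist"): cv2.imwrite(f"pics/{n}7.png",r.snapshot(n)[:,:,::-1])
a=cv2.imread("pics/top7.png")[140:240,260:380];b=cv2.imread("pics/side7.png")[130:230,234:354]
cv2.imwrite("pics/ts7.png",np.vstack([cv2.resize(np.hstack([a,b]),None,fx=3.3,fy=3.3,interpolation=2)]))
```

```text
t 7.45 grasp [ 0.5989 -0.1964  0.0841] jaw -35.16 tilt [ 0.0006 -0.0001] F [-0.5 -0.5 -2.7] open 0.787 q [ 0.4   0.93 -0.28  1.66  0.4   0.6  -0.72]
(array([0.0035, 0.0531, 0.0014]), array([-0.0007, -0.0034, -0.0004]))
```

View pics/ts7.png

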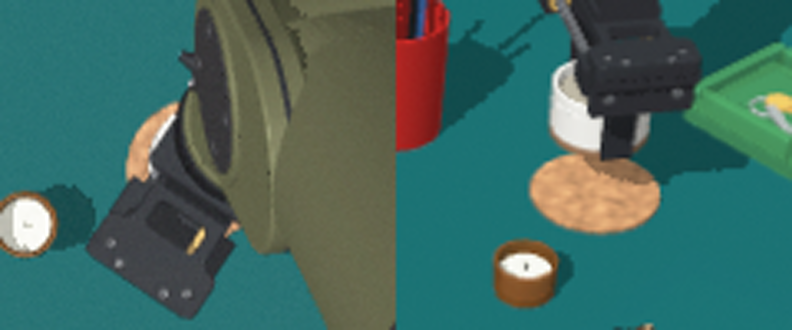

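View pics/wrist7.png

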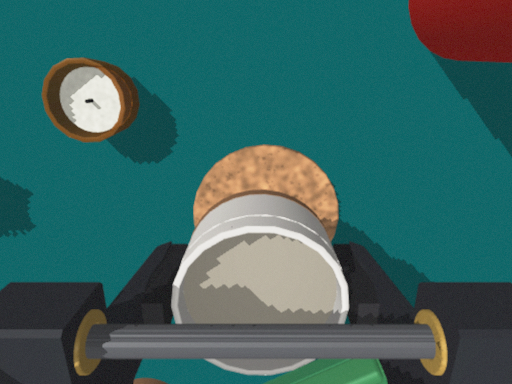

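Run:
```python
from plant import r
from h import *
c=r.get_calibration('wrist');st=r.get_state()
def g(p):
    q=proj(c,np.c_[p[0]+.048*np.cos(A),p[1]+.048*np.sin(A),0*A+.005]);return [q[:,0].min()-193.7,q[:,0].max()-338.5,q[:,1].min()-145.5]
s=least_squares(g,(.6,-.2));print(s.x,s.fun)
show(st)
print(deltas(st,(*s.x,.031),-35))
```

```text
[ 0.60023229 -0.20152739] [-0.85177595  0.85107669  0.11215911]
t 7.6 grasp [ 0.5987 -0.197   0.084 ] jaw -35.21 tilt [ 0.0005 -0.0002] F [-0.4 -0.3 -2.5] open 0.787 q [ 0.4   0.93 -0.28  1.66  0.4   0.6  -0.72]
(array([0.0029, 0.053 , 0.0039]), array([-0.0007, -0.0046, -0.0001]))
```

arm_command(
  deltas=[
    {"dx": 0.003,"dy": 0.012,"dz": 0.0035,"wx": 0,"wy": 0,"wz": 0},
    {"dx": 0.003,"dy": 0.028,"dz": 0.0035,"wx": 0,"wy": 0,"wz": 0},
    {"dx": 0.003,"dy": 0.042,"dz": 0.0035,"wx": 0,"wy": 0,"wz": 0},
    {"dx": 0.003,"dy": 0.05,"dz": 0.0035,"wx": 0,"wy": 0,"wz": 0},
    {"dx": 0.003,"dy": 0.052,"dz": 0.0035,"wx": 0,"wy": 0,"wz": 0},
  ],
)

```text
clock: 8.1
tool_pos: [0.599, -0.2011, 0.1767]
eef_rot: [-0.326, 0.629, -0.627, 0.325]
contact_force: [-0.2, -0.5, -2.5]
opening: 0.791
```

arm_command(
  deltas=[
    {"dx": 0,"dy": 0.0005,"dz": 0,"wx": 0,"wy": 0,"wz": 0},
    {"dx": 0,"dy": 0.001,"dz": 0,"wx": 0,"wy": 0,"wz": 0},
    {"dx": 0,"dy": 0.0015,"dz": 0,"wx": 0,"wy": 0,"wz": 0},
    {"dx": 0,"dy": 0.002,"dz": 0,"wx": 0,"wy": 0,"wz": 0},
    {"dx": 0,"dy": 0.002,"dz": 0,"wx": 0,"wy": 0,"wz": 0},
  ],
)

```text
clock: 8.6
tool_pos: [0.5998, -0.2016, 0.177]
eef_rot: [0.325, -0.628, 0.628, -0.325]
contact_force: [-0.2, 1.5, -2.8]
opening: 0.787
```

Run:
```python
from plant import r
from h import *
st=r.get_state();show(st)
```

```text
t 8.6 grasp [ 0.5998 -0.2016  0.03  ] jaw -35.22 tilt [ 0.0005 -0.0002] F [-0.2  1.5 -2.8] open 0.787 q [ 0.38  1.02 -0.24  1.66  0.43  0.52 -0.74]
```

arm_command(
  deltas=[
    {"dx": 0,"dy": 0.0005,"dz": 0,"wx": 0,"wy": 0,"wz": 0},
    {"dx": 0,"dy": 0.001,"dz": 0,"wx": 0,"wy": 0,"wz": 0},
    {"dx": 0,"dy": 0.001,"dz": 0,"wx": 0,"wy": 0,"wz": 0},
    {"dx": 0,"dy": 0.001,"dz": 0,"wx": 0,"wy": 0,"wz": 0},
    {"dx": 0,"dy": 0.001,"dz": 0,"wx": 0,"wy": 0,"wz": 0},
  ],
)

```text
clock: 9.1
tool_pos: [0.5998, -0.2015, 0.1761]
eef_rot: [0.325, -0.628, 0.628, -0.325]
contact_force: [-1.0, 0.5, 4.6]
opening: 0.789
```

Run:
```python
from plant import r
from h import *
st=r.get_state();show(st)
```

```text
t 9.1 grasp [ 0.5998 -0.2016  0.0291] jaw -35.22 tilt [ 0.0003 -0.0003] F [-1.   0.5  4.6] open 0.789 q [ 0.38  1.02 -0.24  1.66  0.43  0.51 -0.74]
```

Contact: the vertical force went from −2.8 to +4.6 N. I'll open and retreat straight up.

arm_command(
  deltas=[
    {"dx": 0,"dy": -0.0005,"dz": 0,"wx": 0,"wy": 0,"wz": 0},
    {"dx": 0,"dy": -0.0005,"dz": 0,"wx": 0,"wy": 0,"wz": 0},
    {"dx": 0,"dy": -0.0005,"dz": 0,"wx": 0,"wy": 0,"wz": 0},
    {"dx": 0,"dy": -0.0005,"dz": 0,"wx": 0,"wy": 0,"wz": 0},
    {"dx": 0,"dy": -0.0005,"dz": 0,"wx": 0,"wy": 0,"wz": 0},
  ],
  claw=1,
)

```text
clock: 9.6
tool_pos: [0.5997, -0.2015, 0.1762]
eef_rot: [0.325, -0.628, 0.628, -0.325]
contact_force: [-0.8, -0.1, -0.3]
opening: 1.001
```

arm_command(
  deltas=[
    {"dx": 0,"dy": -0.01,"dz": 0,"wx": 0,"wy": 0,"wz": 0},
    {"dx": 0,"dy": -0.03,"dz": 0,"wx": 0,"wy": 0,"wz": 0},
    {"dx": 0,"dy": -0.065,"dz": 0,"wx": 0,"wy": 0,"wz": 0},
    {"dx": 0,"dy": -0.105,"dz": 0,"wx": 0,"wy": 0,"wz": 0},
    {"dx": 0,"dy": -0.14,"dz": 0,"wx": 0,"wy": 0,"wz": 0},
  ],
)

```text
clock: 10.1
tool_pos: [0.5997, -0.2015, 0.3188]
eef_rot: [0.325, -0.628, 0.628, -0.326]
contact_force: [1.6, -0.9, 0.8]
opening: 1.0
```

arm_command(
  deltas=[
    {"dx": 0,"dy": 0,"dz": 0,"wx": 0,"wy": 0,"wz": 0},
    {"dx": 0,"dy": 0,"dz": 0,"wx": 0,"wy": 0,"wz": 0},
    {"dx": 0,"dy": 0,"dz": 0,"wx": 0,"wy": 0,"wz": 0},
    {"dx": 0,"dy": 0,"dz": 0,"wx": 0,"wy": 0,"wz": 0},
    {"dx": 0,"dy": 0,"dz": 0,"wx": 0,"wy": 0,"wz": 0},
  ],
)

```text
clock: 10.6
tool_pos: [0.5993, -0.2014, 0.315]
eef_rot: [-0.326, 0.628, -0.627, 0.325]
contact_force: [0.2, 0.9, -0.6]
opening: 0.997
```

Run:
```python
from plant import r
from h import *
st,c,im=wrist(r,'w8')
cv2.imwrite("pics/w8c.png",cv2.resize(im[110:260,180:340],None,fx=4,fy=4,interpolation=2))
for q in ((.4228,-.2835,.16),): print(deltas(st,q,-35))
```

```text
t 10.6 grasp [ 0.599  -0.2013  0.168 ] jaw -35.21 tilt [-0.0022  0.0005] F [ 0.2  0.9 -0.6] open 0.997 q [ 0.43  0.82 -0.33  1.62  0.35  0.77 -0.67]
(array([ 0.1688,  0.0083, -0.0969]), array([ 0.0027, -0.0046,  0.0011]))
```

View pics/w8c.png

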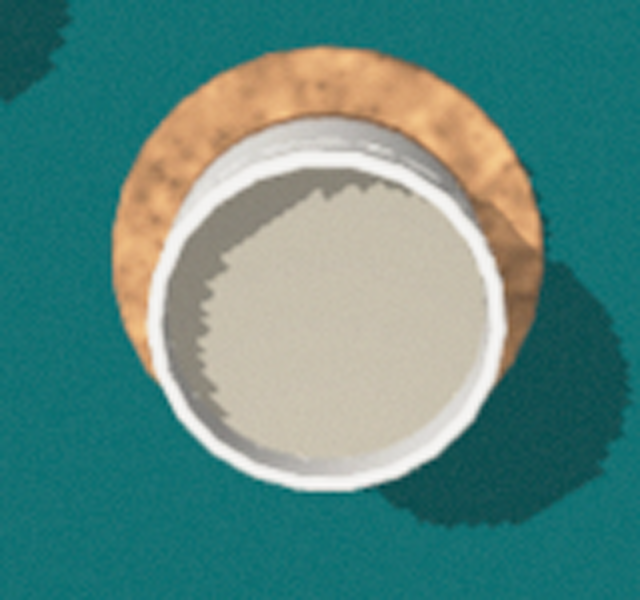

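Run:
```python
from plant import r
from h import *
c=r.get_calibration('wrist');show(r.get_state())
print(circ(c,(216.75,306.75,147.5,233),.035,.045))
def g(p):
    q=proj(c,np.c_[p[0]+.048*np.cos(A),p[1]+.048*np.sin(A),0*A+.005]);return [q[:,0].min()-208.25,q[:,0].max()-316,q[:,1].min()-121.5]
s=least_squares(g,(.6,-.2));print(s.x,s.fun)
```

```text
t 10.65 grasp [ 0.5991 -0.2013  0.1682] jaw -35.2 tilt [-0.0018  0.0004] F [ 0.7 -0.7 -0.4] open 1.0 q [ 0.43  0.82 -0.33  1.62  0.35  0.77 -0.67]
(array([ 0.59995277, -0.20184019]), array([-0.10178722,  0.1016233 ,  0.02306229, -0.01731037]))
[ 0.60093299 -0.20122551] [-0.31745833  0.31682084  0.03076153]
```

arm_command(
  deltas=[
    {"dx": 0.03,"dy": 0,"dz": -0.017,"wx": 0,"wy": 0,"wz": 0},
    {"dx": 0.07,"dy": 0,"dz": -0.04,"wx": 0,"wy": 0,"wz": 0},
    {"dx": 0.11,"dy": 0,"dz": -0.063,"wx": 0,"wy": 0,"wz": 0},
    {"dx": 0.145,"dy": 0,"dz": -0.083,"wx": 0,"wy": 0,"wz": 0},
    {"dx": 0.168,"dy": 0.005,"dz": -0.097,"wx": 0,"wy": 0,"wz": 0},
  ],
)

```text
clock: 11.15
tool_pos: [0.4206, -0.2843, 0.3112]
eef_rot: [-0.325, 0.628, -0.628, 0.324]
contact_force: [0.4, -0.4, -0.5]
opening: 1.001
```

arm_command(
  deltas=[
    {"dx": 0,"dy": 0,"dz": 0,"wx": 0,"wy": 0,"wz": 0},
    {"dx": 0,"dy": 0,"dz": 0,"wx": 0,"wy": 0,"wz": 0},
    {"dx": 0,"dy": 0,"dz": 0,"wx": 0,"wy": 0,"wz": 0},
    {"dx": 0,"dy": 0,"dz": 0,"wx": 0,"wy": 0,"wz": 0},
    {"dx": 0,"dy": 0,"dz": 0,"wx": 0,"wy": 0,"wz": 0},
  ],
)

```text
clock: 11.65
tool_pos: [0.4245, -0.2822, 0.3112]
eef_rot: [0.326, -0.627, 0.628, -0.326]
contact_force: [0.0, 0.4, -0.6]
opening: 1.0
```

Run:
```python
from plant import r
from h import *
st,c,im=wrist(r,'w9')
cv2.imwrite("pics/w9c.png",cv2.resize(im[110:260,180:340],None,fx=4,fy=4,interpolation=2))
```

```text
t 11.65 grasp [ 0.4246 -0.2822  0.1642] jaw -35.12 tilt [0.0009 0.0002] F [ 0.   0.4 -0.6] open 1.0 q [ 0.7   0.7  -0.32  1.99  0.43  0.51 -0.55]
```

View pics/w9c.png

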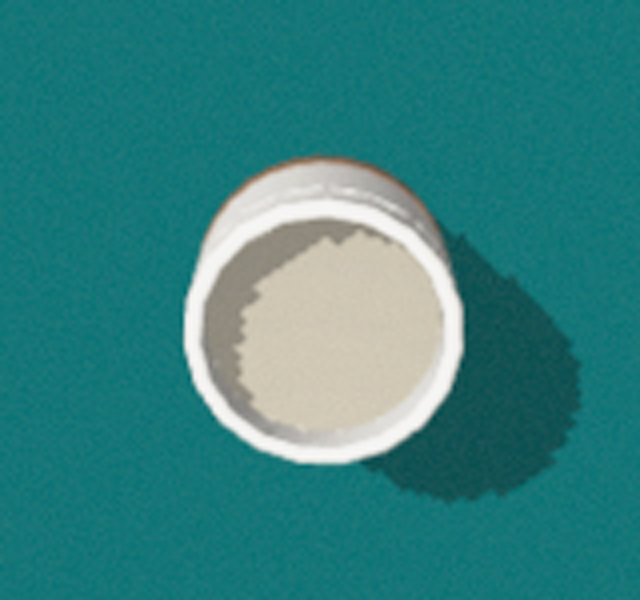

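Rim in the crop: x 184–464, y 196–465, which is columns 226–296 and rows 159–226.25.

Run:
```python
from plant import r
from h import *
c=r.get_calibration('wrist');st=r.get_state();show(st)
p,e=circ(c,(226,296,159,226.25),.0275,.04);print(p,e)
print(deltas(st,(*p,.032),-35))
```

```text
t 11.7 grasp [ 0.4244 -0.2823  0.1642] jaw -35.14 tilt [0.0006 0.0001] F [ 0.9 -0.2 -0.2] open 1.005 q [ 0.7   0.7  -0.32  1.99  0.43  0.51 -0.55]
[ 0.42405106 -0.28392987] [-0.21634373  0.21624194  0.30010768 -0.32674742]
(array([0.0015, 0.1322, 0.0007]), array([-0.0005, -0.0031, -0.0005]))
```

arm_command(
  deltas=[
    {"dx": 0.001,"dy": 0.02,"dz": 0.001,"wx": 0,"wy": 0,"wz": 0},
    {"dx": 0.001,"dy": 0.05,"dz": 0.001,"wx": 0,"wy": 0,"wz": 0},
    {"dx": 0.001,"dy": 0.08,"dz": 0.001,"wx": 0,"wy": 0,"wz": 0},
    {"dx": 0.001,"dy": 0.105,"dz": 0.001,"wx": 0,"wy": 0,"wz": 0},
    {"dx": 0.001,"dy": 0.12,"dz": 0.001,"wx": 0,"wy": 0,"wz": 0},
  ],
)

```text
clock: 12.2
tool_pos: [0.4239, -0.2837, 0.1894]
eef_rot: [-0.326, 0.628, -0.627, 0.325]
contact_force: [-1.3, 0.1, 0.4]
opening: 0.999
```

arm_command(
  deltas=[
    {"dx": 0,"dy": 0.006,"dz": 0,"wx": 0,"wy": 0,"wz": 0},
    {"dx": 0,"dy": 0.01,"dz": 0,"wx": 0,"wy": 0,"wz": 0},
    {"dx": 0,"dy": 0.011,"dz": 0,"wx": 0,"wy": 0,"wz": 0},
    {"dx": 0,"dy": 0.011,"dz": 0,"wx": 0,"wy": 0,"wz": 0},
    {"dx": 0,"dy": 0.011,"dz": 0,"wx": 0,"wy": 0,"wz": 0},
  ],
)

```text
clock: 12.7
tool_pos: [0.424, -0.2844, 0.1809]
eef_rot: [0.325, -0.627, 0.628, -0.326]
contact_force: [-0.2, -0.5, 0.0]
opening: 1.001
```

Run:
```python
from plant import r
from h import *
st,c,im=wrist(r,'w10')
```

```text
t 12.7 grasp [ 0.4242 -0.2845  0.0339] jaw -35.22 tilt [ 0.0012 -0.0006] F [-0.2 -0.5  0. ] open 1.001 q [ 0.58  0.93 -0.13  2.04  0.55  0.2  -0.66]
```

View pics/w10.png

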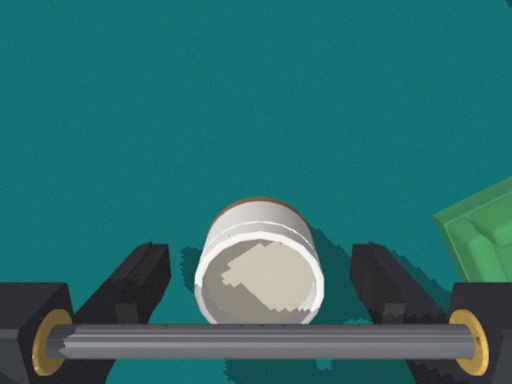

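The dish is centred, with its rim spanning columns 195–324. Closing.

arm_command(
  deltas=[
    {"dx": 0,"dy": 0.0005,"dz": 0,"wx": 0,"wy": 0,"wz": 0},
    {"dx": 0,"dy": 0.001,"dz": 0,"wx": 0,"wy": 0,"wz": 0},
    {"dx": 0,"dy": 0.001,"dz": 0,"wx": 0,"wy": 0,"wz": 0},
    {"dx": 0,"dy": 0.001,"dz": 0,"wx": 0,"wy": 0,"wz": 0},
    {"dx": 0,"dy": 0.001,"dz": 0,"wx": 0,"wy": 0,"wz": 0},
  ],
  claw=-1,
  grip_force=20,
)

```text
clock: 13.25
tool_pos: [0.4238, -0.2843, 0.1792]
eef_rot: [0.325, -0.628, 0.628, -0.325]
contact_force: [0.2, 0.0, 0.5]
opening: 0.618
```

arm_command(
  deltas=[
    {"dx": 0,"dy": 0,"dz": 0,"wx": 0,"wy": 0,"wz": 0},
    {"dx": 0,"dy": 0,"dz": 0,"wx": 0,"wy": 0,"wz": 0},
    {"dx": 0,"dy": 0,"dz": 0,"wx": 0,"wy": 0,"wz": 0},
    {"dx": 0,"dy": 0,"dz": 0,"wx": 0,"wy": 0,"wz": 0},
    {"dx": 0,"dy": 0,"dz": 0,"wx": 0,"wy": 0,"wz": 0},
  ],
)

```text
clock: 13.75
tool_pos: [0.4238, -0.2842, 0.1792]
eef_rot: [0.325, -0.628, 0.628, -0.325]
contact_force: [0.6, -0.0, -0.8]
opening: 0.619
```

Run:
```python
from plant import r
from h import *
st=r.get_state();show(st)
print(deltas(st,(.60,-.2017,.15),-35.2))
```

```text
t 13.75 grasp [ 0.4239 -0.2842  0.0322] jaw -35.22 tilt [ 0.0001 -0.0001] F [ 0.6 -0.  -0.8] open 0.619 q [ 0.58  0.94 -0.13  2.04  0.55  0.19 -0.66]
(array([-0.169 , -0.1177,  0.0964]), array([-0.0002, -0.0003, -0.    ]))
```

arm_command(
  deltas=[
    {"dx": 0,"dy": -0.005,"dz": 0,"wx": 0,"wy": 0,"wz": 0},
    {"dx": 0,"dy": -0.02,"dz": 0,"wx": 0,"wy": 0,"wz": 0},
    {"dx": 0,"dy": -0.05,"dz": 0,"wx": 0,"wy": 0,"wz": 0},
    {"dx": 0,"dy": -0.085,"dz": 0,"wx": 0,"wy": 0,"wz": 0},
    {"dx": -0.01,"dy": -0.115,"dz": 0.006,"wx": 0,"wy": 0,"wz": 0},
  ],
)

```text
clock: 14.25
tool_pos: [0.4326, -0.2802, 0.2956]
eef_rot: [-0.326, 0.629, -0.628, 0.324]
contact_force: [1.4, -0.1, -2.3]
opening: 0.619
```

arm_command(
  deltas=[
    {"dx": -0.03,"dy": -0.003,"dz": 0.017,"wx": 0,"wy": 0,"wz": 0},
    {"dx": -0.07,"dy": -0.003,"dz": 0.04,"wx": 0,"wy": 0,"wz": 0},
    {"dx": -0.11,"dy": -0.003,"dz": 0.063,"wx": 0,"wy": 0,"wz": 0},
    {"dx": -0.14,"dy": -0.003,"dz": 0.08,"wx": 0,"wy": 0,"wz": 0},
    {"dx": -0.159,"dy": -0.003,"dz": 0.09,"wx": 0,"wy": 0,"wz": 0},
  ],
)

```text
clock: 14.75
tool_pos: [0.6019, -0.199, 0.2974]
eef_rot: [-0.325, 0.628, -0.627, 0.327]
contact_force: [-0.5, -0.2, -1.6]
opening: 0.62
```

arm_command(
  deltas=[
    {"dx": 0,"dy": 0.01,"dz": 0,"wx": 0,"wy": 0,"wz": 0},
    {"dx": 0,"dy": 0.02,"dz": 0,"wx": 0,"wy": 0,"wz": 0},
    {"dx": 0,"dy": 0.03,"dz": 0,"wx": 0,"wy": 0,"wz": 0},
    {"dx": 0,"dy": 0.034,"dz": 0,"wx": 0,"wy": 0,"wz": 0},
    {"dx": 0,"dy": 0.034,"dz": 0,"wx": 0,"wy": 0,"wz": 0},
  ],
)

```text
clock: 15.25
tool_pos: [0.5984, -0.2023, 0.2621]
eef_rot: [-0.326, 0.628, -0.628, 0.324]
contact_force: [-0.4, -0.9, -2.7]
opening: 0.614
```

arm_command(
  deltas=[
    {"dx": 0,"dy": 0,"dz": 0,"wx": 0,"wy": 0,"wz": 0},
    {"dx": 0,"dy": 0,"dz": 0,"wx": 0,"wy": 0,"wz": 0},
    {"dx": 0,"dy": 0,"dz": 0,"wx": 0,"wy": 0,"wz": 0},
    {"dx": 0,"dy": 0,"dz": 0,"wx": 0,"wy": 0,"wz": 0},
    {"dx": 0,"dy": 0,"dz": 0,"wx": 0,"wy": 0,"wz": 0},
  ],
)

```text
clock: 15.75
tool_pos: [0.5997, -0.2015, 0.2634]
eef_rot: [0.325, -0.628, 0.628, -0.325]
contact_force: [-0.1, 0.3, -2.7]
opening: 0.623
```

Run:
```python
from plant import r
from h import *
st,c,im=wrist(r,'w11')
print(deltas(st,(.60,-.2017,.0675),-35.2))
```

```text
t 15.75 grasp [ 0.5998 -0.2015  0.1164] jaw -35.21 tilt [ 0.0003 -0.0001] F [-0.1  0.3 -2.7] open 0.623 q [ 0.42  0.89 -0.31  1.64  0.39  0.67 -0.71]
(array([0.    , 0.0489, 0.0003]), array([-0.0004, -0.0002, -0.0001]))
```

View pics/w11.png

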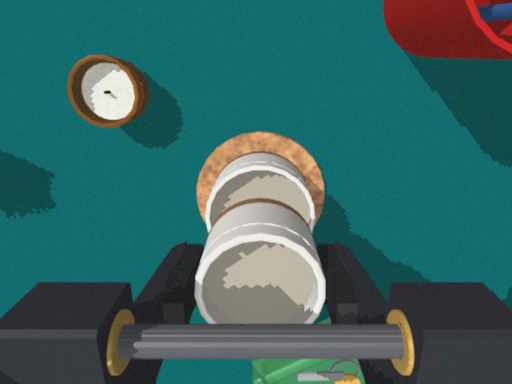

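arm_command(
  deltas=[
    {"dx": 0,"dy": 0.01,"dz": 0,"wx": 0,"wy": 0,"wz": 0},
    {"dx": 0,"dy": 0.022,"dz": 0,"wx": 0,"wy": 0,"wz": 0},
    {"dx": 0,"dy": 0.033,"dz": 0,"wx": 0,"wy": 0,"wz": 0},
    {"dx": 0,"dy": 0.041,"dz": 0,"wx": 0,"wy": 0,"wz": 0},
    {"dx": 0,"dy": 0.045,"dz": 0,"wx": 0,"wy": 0,"wz": 0},
  ],
)

```text
clock: 16.3
tool_pos: [0.5992, -0.2014, 0.2166]
eef_rot: [-0.326, 0.628, -0.627, 0.325]
contact_force: [-0.3, 0.0, -1.1]
opening: 0.617
```

arm_command(
  deltas=[
    {"dx": 0,"dy": 0.001,"dz": 0,"wx": 0,"wy": 0,"wz": 0},
    {"dx": 0,"dy": 0.002,"dz": 0,"wx": 0,"wy": 0,"wz": 0},
    {"dx": 0,"dy": 0.003,"dz": 0,"wx": 0,"wy": 0,"wz": 0},
    {"dx": 0,"dy": 0.0035,"dz": 0,"wx": 0,"wy": 0,"wz": 0},
    {"dx": 0,"dy": 0.0035,"dz": 0,"wx": 0,"wy": 0,"wz": 0},
  ],
)

```text
clock: 16.8
tool_pos: [0.5997, -0.2016, 0.215]
eef_rot: [0.325, -0.628, 0.628, -0.325]
contact_force: [-0.2, 0.1, -2.0]
opening: 0.619
```

Run:
```python
from plant import r
from h import *
st=r.get_state();show(st)
```

```text
t 16.8 grasp [ 0.5998 -0.2016  0.068 ] jaw -35.21 tilt [ 0.0004 -0.0002] F [-0.2  0.1 -2. ] open 0.619 q [ 0.4   0.96 -0.28  1.66  0.42  0.58 -0.73]
```

arm_command(
  deltas=[
    {"dx": 0,"dy": 0.0005,"dz": 0,"wx": 0,"wy": 0,"wz": 0},
    {"dx": 0,"dy": 0.001,"dz": 0,"wx": 0,"wy": 0,"wz": 0},
    {"dx": 0,"dy": 0.0015,"dz": 0,"wx": 0,"wy": 0,"wz": 0},
    {"dx": 0,"dy": 0.0015,"dz": 0,"wx": 0,"wy": 0,"wz": 0},
    {"dx": 0,"dy": 0.0015,"dz": 0,"wx": 0,"wy": 0,"wz": 0},
  ],
)

```text
clock: 17.3
tool_pos: [0.5998, -0.2015, 0.2143]
eef_rot: [0.325, -0.628, 0.628, -0.325]
contact_force: [-2.0, 0.2, 5.7]
opening: 0.623
```

Run:
```python
from plant import r
from h import *
st=r.get_state();show(st)
```

```text
t 17.3 grasp [ 0.5998 -0.2016  0.0673] jaw -35.22 tilt [ 0.0005 -0.0005] F [-2.   0.2  5.7] open 0.623 q [ 0.4   0.96 -0.28  1.66  0.42  0.58 -0.73]
```

The medium dish touched down at 67.3 mm against an expected 67.2 mm, so it is seated. Releasing.

arm_command(
  deltas=[
    {"dx": 0,"dy": -0.001,"dz": 0,"wx": 0,"wy": 0,"wz": 0},
    {"dx": 0,"dy": -0.001,"dz": 0,"wx": 0,"wy": 0,"wz": 0},
    {"dx": 0,"dy": -0.001,"dz": 0,"wx": 0,"wy": 0,"wz": 0},
    {"dx": 0,"dy": -0.001,"dz": 0,"wx": 0,"wy": 0,"wz": 0},
    {"dx": 0,"dy": -0.001,"dz": 0,"wx": 0,"wy": 0,"wz": 0},
  ],
  claw=1,
)

```text
clock: 17.8
tool_pos: [0.5997, -0.2015, 0.2141]
eef_rot: [-0.325, 0.628, -0.628, 0.325]
contact_force: [-0.6, -0.6, -0.4]
opening: 0.994
```

arm_command(
  deltas=[
    {"dx": 0,"dy": -0.01,"dz": 0,"wx": 0,"wy": 0,"wz": 0},
    {"dx": 0,"dy": -0.03,"dz": 0,"wx": 0,"wy": 0,"wz": 0},
    {"dx": 0,"dy": -0.06,"dz": 0,"wx": 0,"wy": 0,"wz": 0},
    {"dx": 0,"dy": -0.085,"dz": 0,"wx": 0,"wy": 0,"wz": 0},
    {"dx": 0,"dy": -0.1,"dz": 0,"wx": 0,"wy": 0,"wz": 0},
  ],
)

```text
clock: 18.3
tool_pos: [0.6002, -0.2015, 0.317]
eef_rot: [0.324, -0.627, 0.629, -0.326]
contact_force: [0.7, -0.8, -0.2]
opening: 0.995
```

arm_command(
  deltas=[
    {"dx": 0,"dy": 0,"dz": 0,"wx": 0,"wy": 0,"wz": 0},
    {"dx": 0,"dy": 0,"dz": 0,"wx": 0,"wy": 0,"wz": 0},
    {"dx": 0,"dy": 0,"dz": 0,"wx": 0,"wy": 0,"wz": 0},
    {"dx": 0,"dy": 0,"dz": 0,"wx": 0,"wy": 0,"wz": 0},
    {"dx": 0,"dy": 0,"dz": 0,"wx": 0,"wy": 0,"wz": 0},
  ],
)

```text
clock: 18.8
tool_pos: [0.5994, -0.2014, 0.3132]
eef_rot: [-0.326, 0.628, -0.627, 0.325]
contact_force: [0.3, 0.6, -0.3]
opening: 0.998
```

Run:
```python
from plant import r
from h import *
st,c,im=wrist(r,'w12')
cv2.imwrite("pics/w12c.png",cv2.resize(im[110:260,180:340],None,fx=4,fy=4,interpolation=2))
for q in ((.54,.01,.168),(.4474,.1644,.155)): print(deltas(st,q,-35))
```

```text
t 18.8 grasp [ 0.5992 -0.2014  0.1662] jaw -35.21 tilt [-0.0016  0.0004] F [ 0.3  0.6 -0.3] open 0.998 q [ 0.44  0.82 -0.34  1.62  0.36  0.76 -0.68]
(array([-0.1385, -0.0016, -0.1704]), array([ 0.002 , -0.0046,  0.0008]))
(array([-0.2113,  0.0116, -0.3351]), array([ 0.002 , -0.0046,  0.0008]))
```

View pics/w12c.png

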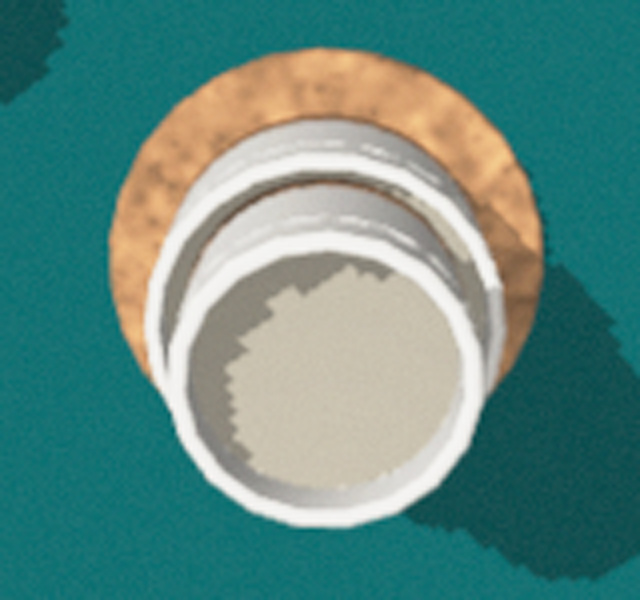

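Run:
```python
from plant import r
from h import *
c=r.get_calibration('wrist')
print(circ(c,(222,301.75,168.25,241.75),.0275,.075))
```

```text
(array([ 0.60037879, -0.20160177]), array([-0.11224294,  0.11193555, -0.53205653,  0.62964747]))
```

arm_command(
  deltas=[
    {"dx": -0.02,"dy": 0,"dz": -0.032,"wx": 0,"wy": 0,"wz": 0},
    {"dx": -0.044,"dy": 0,"dz": -0.07,"wx": 0,"wy": 0,"wz": 0},
    {"dx": -0.068,"dy": 0,"dz": -0.108,"wx": 0,"wy": 0,"wz": 0},
    {"dx": -0.092,"dy": 0,"dz": -0.146,"wx": 0,"wy": 0,"wz": 0},
    {"dx": -0.116,"dy": 0,"dz": -0.184,"wx": 0,"wy": 0,"wz": 0},
  ],
)

```text
clock: 19.35
tool_pos: [0.5154, 0.0008, 0.3141]
eef_rot: [-0.325, 0.628, -0.628, 0.325]
contact_force: [0.7, 0.5, 0.1]
opening: 1.002
```

arm_command(
  deltas=[
    {"dx": -0.024,"dy": 0,"dz": -0.038,"wx": 0,"wy": 0,"wz": 0},
    {"dx": -0.048,"dy": 0,"dz": -0.076,"wx": 0,"wy": 0,"wz": 0},
    {"dx": -0.07,"dy": 0,"dz": -0.112,"wx": 0,"wy": 0,"wz": 0},
    {"dx": -0.087,"dy": 0,"dz": -0.138,"wx": 0,"wy": 0,"wz": 0},
    {"dx": -0.095,"dy": 0.005,"dz": -0.151,"wx": 0,"wy": 0,"wz": 0},
  ],
)

```text
clock: 19.85
tool_pos: [0.4465, 0.1676, 0.3095]
eef_rot: [-0.326, 0.628, -0.626, 0.328]
contact_force: [-0.1, -0.4, 1.0]
opening: 1.0
```

arm_command(
  deltas=[
    {"dx": 0,"dy": 0,"dz": 0,"wx": 0,"wy": 0,"wz": 0},
    {"dx": 0,"dy": 0,"dz": 0,"wx": 0,"wy": 0,"wz": 0},
    {"dx": 0,"dy": 0,"dz": 0,"wx": 0,"wy": 0,"wz": 0},
    {"dx": 0,"dy": 0,"dz": 0,"wx": 0,"wy": 0,"wz": 0},
    {"dx": 0,"dy": 0,"dz": 0,"wx": 0,"wy": 0,"wz": 0},
  ],
)

```text
clock: 20.35
tool_pos: [0.4481, 0.1631, 0.3093]
eef_rot: [0.325, -0.628, 0.628, -0.325]
contact_force: [0.6, -0.2, -0.4]
opening: 1.002
```

Run:
```python
from plant import r
from h import *
st,c,im=wrist(r,'w13')
cv2.imwrite("pics/w13c.png",cv2.resize(im[110:260,180:340],None,fx=4,fy=4,interpolation=2))
```

```text
t 20.35 grasp [0.4481 0.163  0.1623] jaw -35.33 tilt [ 0.0003 -0.0004] F [ 0.6 -0.2 -0.4] open 1.002 q [-0.32  0.67 -0.2   2.09  0.31  0.41 -1.38]
```

View pics/w13c.png

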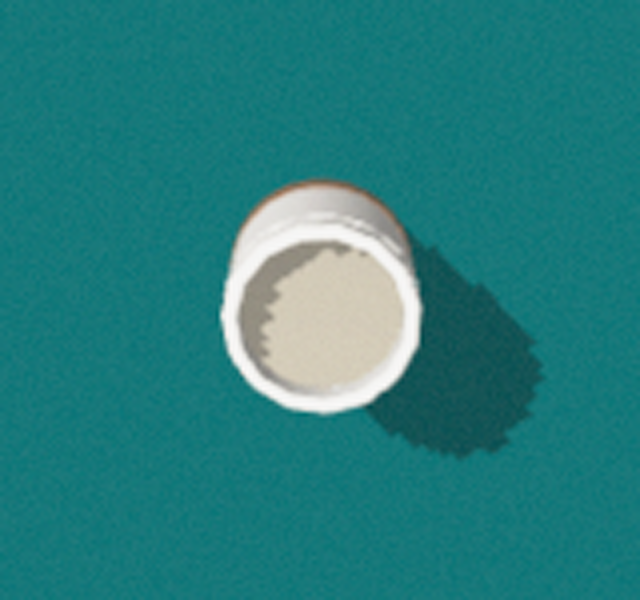

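View pics/w13.png

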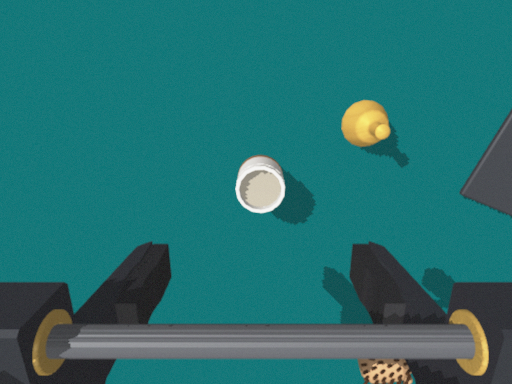

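Run:
```python
from plant import r
from h import *
c=r.get_calibration('wrist');st=r.get_state();show(st)
p,e=circ(c,(235.25,285.25,165.5,213.25),.0195,.038);print(p,e)
print(deltas(st,(*p,.0315),-35.3)); print(ray(c,(365,122),.02))
```

```text
t 20.4 grasp [0.448  0.1633 0.1623] jaw -35.31 tilt [ 0.0003 -0.0002] F [ 0.4 -0.9  0.1] open 0.997 q [-0.32  0.67 -0.2   2.09  0.31  0.41 -1.38]
[0.44891819 0.16446203] [-0.05770961  0.05772937  0.09080948 -0.09686246]
(array([-0.0015,  0.1308,  0.    ]), array([-0.0005, -0.0002, -0.    ]))
[0.5445304  0.15791435 0.02      ]
```

arm_command(
  deltas=[
    {"dx": -0.0015,"dy": 0.015,"dz": 0,"wx": 0,"wy": 0,"wz": 0},
    {"dx": -0.0015,"dy": 0.035,"dz": 0,"wx": 0,"wy": 0,"wz": 0},
    {"dx": -0.0015,"dy": 0.055,"dz": 0,"wx": 0,"wy": 0,"wz": 0},
    {"dx": -0.0015,"dy": 0.07,"dz": 0,"wx": 0,"wy": 0,"wz": 0},
    {"dx": -0.0015,"dy": 0.08,"dz": 0,"wx": 0,"wy": 0,"wz": 0},
  ],
)

```text
clock: 20.9
tool_pos: [0.4485, 0.165, 0.2282]
eef_rot: [0.326, -0.628, 0.628, -0.325]
contact_force: [0.4, -0.1, 0.6]
opening: 1.007
```

Run:
```python
from plant import r
from h import *
st=r.get_state();show(st)
```

```text
t 20.9 grasp [0.4484 0.1649 0.0812] jaw -35.23 tilt [-0.0008 -0.0005] F [ 0.4 -0.1  0.6] open 1.007 q [-0.39  0.83 -0.1   2.13  0.37  0.2  -1.43]
```

arm_command(
  deltas=[
    {"dx": 0,"dy": 0.008,"dz": 0,"wx": 0,"wy": 0,"wz": 0},
    {"dx": 0,"dy": 0.018,"dz": 0,"wx": 0,"wy": 0,"wz": 0},
    {"dx": 0,"dy": 0.025,"dz": 0,"wx": 0,"wy": 0,"wz": 0},
    {"dx": 0,"dy": 0.028,"dz": 0,"wx": 0,"wy": 0,"wz": 0},
    {"dx": 0,"dy": 0.028,"dz": 0,"wx": 0,"wy": 0,"wz": 0},
  ],
)

```text
clock: 21.4
tool_pos: [0.4485, 0.1653, 0.2009]
eef_rot: [0.325, -0.628, 0.628, -0.325]
contact_force: [0.1, -0.6, -0.2]
opening: 1.002
```

Run:
```python
from plant import r
from h import *
st=r.get_state();show(st);print(st['q'].round(3))
```

```text
t 21.4 grasp [0.4484 0.1653 0.0539] jaw -35.21 tilt [-0.0003 -0.0003] F [ 0.1 -0.6 -0.2] open 1.002 q [-0.41  0.88 -0.06  2.14  0.38  0.13 -1.44]
[-0.412  0.884 -0.061  2.139  0.378  0.129 -1.44 ]
```

arm_command(
  deltas=[
    {"dx": 0,"dy": 0.006,"dz": 0,"wx": 0,"wy": 0,"wz": 0},
    {"dx": 0,"dy": 0.014,"dz": 0,"wx": 0,"wy": 0,"wz": 0},
    {"dx": 0,"dy": 0.019,"dz": 0,"wx": 0,"wy": 0,"wz": 0},
    {"dx": 0,"dy": 0.021,"dz": 0,"wx": 0,"wy": 0,"wz": 0},
    {"dx": 0,"dy": 0.021,"dz": 0,"wx": 0,"wy": 0,"wz": 0},
  ],
)

```text
clock: 21.9
tool_pos: [0.4484, 0.1653, 0.1798]
eef_rot: [0.326, -0.628, 0.628, -0.325]
contact_force: [0.3, -0.1, 0.0]
opening: 0.997
```

Run:
```python
from plant import r
from h import *
st,c,im=wrist(r,'w14');print(st['q'].round(3))
```

```text
t 21.9 grasp [0.4483 0.1652 0.0328] jaw -35.2 tilt [-0.0007 -0.0005] F [ 0.3 -0.1  0. ] open 0.997 q [-0.43  0.93 -0.04  2.14  0.39  0.08 -1.45]
[-0.427  0.929 -0.037  2.141  0.388  0.079 -1.45 ]
```

View pics/w14.png

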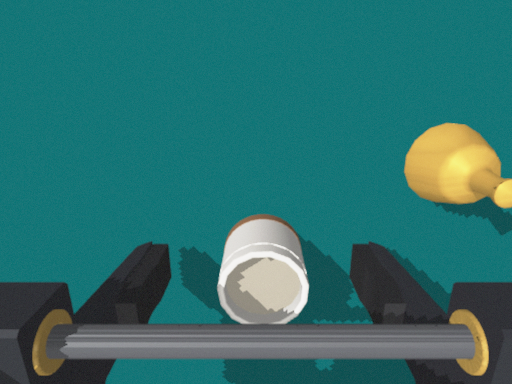

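The rim spans columns 219–308, about 1 mm right of centre. The bell is well clear at (455,165). I'll nudge 1 mm and close.

arm_command(
  deltas=[
    {"dx": 0,"dy": 0,"dz": 0.001,"wx": 0,"wy": 0,"wz": 0},
    {"dx": 0,"dy": 0,"dz": 0.001,"wx": 0,"wy": 0,"wz": 0},
    {"dx": 0,"dy": 0,"dz": 0.001,"wx": 0,"wy": 0,"wz": 0},
    {"dx": 0,"dy": 0,"dz": 0.001,"wx": 0,"wy": 0,"wz": 0},
    {"dx": 0,"dy": 0,"dz": 0.001,"wx": 0,"wy": 0,"wz": 0},
  ],
  claw=-1,
  grip_force=15,
)

```text
clock: 22.45
tool_pos: [0.4493, 0.1647, 0.1803]
eef_rot: [0.325, -0.628, 0.628, -0.325]
contact_force: [-0.5, -0.1, 0.1]
opening: 0.571
```

arm_command(
  deltas=[
    {"dx": 0,"dy": 0,"dz": 0,"wx": 0,"wy": 0,"wz": 0},
    {"dx": 0,"dy": 0,"dz": 0,"wx": 0,"wy": 0,"wz": 0},
    {"dx": 0,"dy": 0,"dz": 0,"wx": 0,"wy": 0,"wz": 0},
    {"dx": 0,"dy": 0,"dz": 0,"wx": 0,"wy": 0,"wz": 0},
    {"dx": 0,"dy": 0,"dz": 0,"wx": 0,"wy": 0,"wz": 0},
  ],
)

```text
clock: 22.95
tool_pos: [0.4493, 0.1647, 0.1802]
eef_rot: [0.325, -0.628, 0.628, -0.325]
contact_force: [-0.4, 0.8, 1.0]
opening: 0.438
```

Run:
```python
from plant import r
from h import *
st=r.get_state();show(st)
print(deltas(st,(.6004,-.2016,.16),-35.2))
```

```text
t 22.95 grasp [0.4493 0.1647 0.0332] jaw -35.21 tilt [ 0.     -0.0001] F [-0.4  0.8  1. ] open 0.438 q [-0.42  0.93 -0.04  2.14  0.39  0.08 -1.45]
(array([ 0.2122, -0.1267,  0.3347]), array([-0.0001, -0.0003,  0.    ]))
```

arm_command(
  deltas=[
    {"dx": 0,"dy": -0.005,"dz": 0,"wx": 0,"wy": 0,"wz": 0},
    {"dx": 0,"dy": -0.02,"dz": 0,"wx": 0,"wy": 0,"wz": 0},
    {"dx": 0,"dy": -0.05,"dz": 0,"wx": 0,"wy": 0,"wz": 0},
    {"dx": 0,"dy": -0.085,"dz": 0,"wx": 0,"wy": 0,"wz": 0},
    {"dx": 0.01,"dy": -0.115,"dz": 0.016,"wx": 0,"wy": 0,"wz": 0},
  ],
)

```text
clock: 23.45
tool_pos: [0.4558, 0.1494, 0.2969]
eef_rot: [-0.327, 0.628, -0.626, 0.327]
contact_force: [1.1, 0.0, -1.5]
opening: 0.432
```

arm_command(
  deltas=[
    {"dx": 0.02,"dy": -0.01,"dz": 0.032,"wx": 0,"wy": 0,"wz": 0},
    {"dx": 0.043,"dy": -0.012,"dz": 0.068,"wx": 0,"wy": 0,"wz": 0},
    {"dx": 0.066,"dy": -0.012,"dz": 0.104,"wx": 0,"wy": 0,"wz": 0},
    {"dx": 0.089,"dy": -0.012,"dz": 0.14,"wx": 0,"wy": 0,"wz": 0},
    {"dx": 0.112,"dy": -0.012,"dz": 0.177,"wx": 0,"wy": 0,"wz": 0},
  ],
)

```text
clock: 23.95
tool_pos: [0.5367, -0.0481, 0.3076]
eef_rot: [0.325, -0.628, 0.628, -0.325]
contact_force: [1.0, -0.6, -0.4]
opening: 0.438
```

arm_command(
  deltas=[
    {"dx": 0.023,"dy": 0,"dz": 0.036,"wx": 0,"wy": 0,"wz": 0},
    {"dx": 0.046,"dy": 0,"dz": 0.072,"wx": 0,"wy": 0,"wz": 0},
    {"dx": 0.068,"dy": 0,"dz": 0.106,"wx": 0,"wy": 0,"wz": 0},
    {"dx": 0.083,"dy": 0,"dz": 0.13,"wx": 0,"wy": 0,"wz": 0},
    {"dx": 0.09,"dy": 0,"dz": 0.142,"wx": 0,"wy": 0,"wz": 0},
  ],
)

```text
clock: 24.45
tool_pos: [0.6005, -0.2058, 0.3071]
eef_rot: [0.324, -0.628, 0.629, -0.323]
contact_force: [-0.3, -0.4, -0.6]
opening: 0.438
```

arm_command(
  deltas=[
    {"dx": 0,"dy": 0,"dz": 0,"wx": 0,"wy": 0,"wz": 0},
    {"dx": 0,"dy": 0,"dz": 0,"wx": 0,"wy": 0,"wz": 0},
    {"dx": 0,"dy": 0,"dz": 0,"wx": 0,"wy": 0,"wz": 0},
    {"dx": 0,"dy": 0,"dz": 0,"wx": 0,"wy": 0,"wz": 0},
    {"dx": 0,"dy": 0,"dz": 0,"wx": 0,"wy": 0,"wz": 0},
  ],
)

```text
clock: 24.95
tool_pos: [0.6007, -0.2006, 0.3074]
eef_rot: [-0.326, 0.628, -0.627, 0.326]
contact_force: [0.2, -0.5, -0.7]
opening: 0.442
```

Run:
```python
from plant import r
from h import *
st,c,im=wrist(r,'w15')
print(deltas(st,(.6004,-.2016,.0982),-35.2))
```

```text
t 24.95 grasp [ 0.6007 -0.2006  0.1604] jaw -35.12 tilt [-0.0003  0.0002] F [ 0.2 -0.5 -0.7] open 0.442 q [ 0.45  0.84 -0.37  1.62  0.39  0.76 -0.71]
(array([0.001 , 0.0622, 0.0003]), array([ 0.0004,  0.0017, -0.    ]))
```

View pics/w15.png

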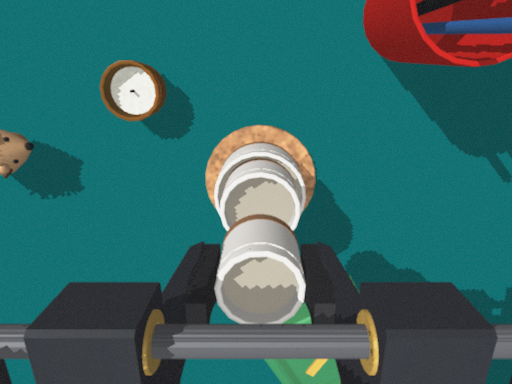

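arm_command(
  deltas=[
    {"dx": 0.001,"dy": 0.012,"dz": 0.0005,"wx": 0,"wy": 0,"wz": 0},
    {"dx": 0.001,"dy": 0.028,"dz": 0.0005,"wx": 0,"wy": 0,"wz": 0},
    {"dx": 0.001,"dy": 0.043,"dz": 0.0005,"wx": 0,"wy": 0,"wz": 0},
    {"dx": 0.001,"dy": 0.053,"dz": 0.0005,"wx": 0,"wy": 0,"wz": 0},
    {"dx": 0.001,"dy": 0.058,"dz": 0.0005,"wx": 0,"wy": 0,"wz": 0},
  ],
)

```text
clock: 25.5
tool_pos: [0.6002, -0.2026, 0.2475]
eef_rot: [-0.326, 0.628, -0.627, 0.325]
contact_force: [-0.2, -0.5, -0.0]
opening: 0.439
```

arm_command(
  deltas=[
    {"dx": 0,"dy": 0.001,"dz": 0,"wx": 0,"wy": 0,"wz": 0},
    {"dx": 0,"dy": 0.002,"dz": 0,"wx": 0,"wy": 0,"wz": 0},
    {"dx": 0,"dy": 0.003,"dz": 0,"wx": 0,"wy": 0,"wz": 0},
    {"dx": 0,"dy": 0.004,"dz": 0,"wx": 0,"wy": 0,"wz": 0},
    {"dx": 0,"dy": 0.004,"dz": 0,"wx": 0,"wy": 0,"wz": 0},
  ],
)

```text
clock: 26.0
tool_pos: [0.6007, -0.2028, 0.2455]
eef_rot: [0.325, -0.628, 0.628, -0.325]
contact_force: [-0.7, 0.4, -0.1]
opening: 0.435
```

Run:
```python
from plant import r
from h import *
st=r.get_state();show(st)
```

```text
t 26.0 grasp [ 0.6007 -0.2029  0.0985] jaw -35.22 tilt [ 0.0005 -0.0002] F [-0.7  0.4 -0.1] open 0.435 q [ 0.43  0.92 -0.33  1.65  0.44  0.65 -0.74]
```

arm_command(
  deltas=[
    {"dx": -0.0005,"dy": 0,"dz": -0.0004,"wx": 0,"wy": 0,"wz": 0},
    {"dx": -0.001,"dy": 0,"dz": -0.0008,"wx": 0,"wy": 0,"wz": 0},
    {"dx": -0.001,"dy": 0.0005,"dz": -0.0008,"wx": 0,"wy": 0,"wz": 0},
    {"dx": -0.001,"dy": 0.001,"dz": -0.0008,"wx": 0,"wy": 0,"wz": 0},
    {"dx": -0.001,"dy": 0.001,"dz": -0.0008,"wx": 0,"wy": 0,"wz": 0},
  ],
)

```text
clock: 26.5
tool_pos: [0.6006, -0.2013, 0.2453]
eef_rot: [0.325, -0.628, 0.628, -0.325]
contact_force: [-2.0, 1.3, 6.6]
opening: 0.439
```

Run:
```python
from plant import r
from h import *
st=r.get_state();show(st)
```

```text
t 26.5 grasp [ 0.6007 -0.2013  0.0983] jaw -35.21 tilt [ 0.0004 -0.0003] F [-2.   1.3  6.6] open 0.439 q [ 0.43  0.92 -0.32  1.65  0.44  0.64 -0.75]
```

Contact at 98.3 mm against an expected 98.2 mm. Releasing.

arm_command(
  deltas=[
    {"dx": 0,"dy": -0.0005,"dz": 0,"wx": 0,"wy": 0,"wz": 0},
    {"dx": 0,"dy": -0.001,"dz": 0,"wx": 0,"wy": 0,"wz": 0},
    {"dx": 0,"dy": -0.001,"dz": 0,"wx": 0,"wy": 0,"wz": 0},
    {"dx": 0,"dy": -0.001,"dz": 0,"wx": 0,"wy": 0,"wz": 0},
    {"dx": 0,"dy": -0.001,"dz": 0,"wx": 0,"wy": 0,"wz": 0},
  ],
  claw=1,
)

```text
clock: 27.0
tool_pos: [0.6005, -0.2015, 0.2451]
eef_rot: [-0.325, 0.628, -0.628, 0.325]
contact_force: [-1.0, -0.6, -0.4]
opening: 0.862
```

arm_command(
  deltas=[
    {"dx": 0,"dy": -0.01,"dz": 0,"wx": 0,"wy": 0,"wz": 0},
    {"dx": 0,"dy": -0.03,"dz": 0,"wx": 0,"wy": 0,"wz": 0},
    {"dx": 0,"dy": -0.06,"dz": 0,"wx": 0,"wy": 0,"wz": 0},
    {"dx": 0,"dy": -0.085,"dz": 0,"wx": 0,"wy": 0,"wz": 0},
    {"dx": 0,"dy": -0.1,"dz": 0,"wx": 0,"wy": 0,"wz": 0},
  ],
)

```text
clock: 27.5
tool_pos: [0.601, -0.2015, 0.348]
eef_rot: [0.324, -0.627, 0.629, -0.326]
contact_force: [0.7, 0.0, -0.3]
opening: 0.998
```

arm_command(
  deltas=[
    {"dx": 0,"dy": 0,"dz": 0,"wx": 0,"wy": 0,"wz": 0},
    {"dx": 0,"dy": 0,"dz": 0,"wx": 0,"wy": 0,"wz": 0},
    {"dx": 0,"dy": 0,"dz": 0,"wx": 0,"wy": 0,"wz": 0},
    {"dx": 0,"dy": 0,"dz": 0,"wx": 0,"wy": 0,"wz": 0},
    {"dx": 0,"dy": 0,"dz": 0,"wx": 0,"wy": 0,"wz": 0},
  ],
)

```text
clock: 28.0
tool_pos: [0.6003, -0.2014, 0.3443]
eef_rot: [-0.326, 0.628, -0.627, 0.325]
contact_force: [-0.2, -0.4, -0.7]
opening: 0.995
```

Run:
```python
from plant import r
from h import *
st,c,im=wrist(r,'w16')
cv2.imwrite("pics/w16c.png",cv2.resize(im[110:260,180:340],None,fx=4,fy=4,interpolation=2))
for j in (-116,-76): print(deltas(st,(.4475,-.0585,.18),j))
```

```text
t 28.0 grasp [ 0.6001 -0.2014  0.1973] jaw -35.2 tilt [-0.0016  0.0004] F [-0.2 -0.4 -0.7] open 0.995 q [ 0.46  0.79 -0.39  1.59  0.37  0.84 -0.69]
(array([-0.0287,  0.0176, -0.2072]), array([1.1000e-03, 1.7955e+00, 2.1000e-03]))
(array([-0.0287,  0.0176, -0.2072]), array([0.0016, 0.9066, 0.0015]))
```

View pics/w16c.png

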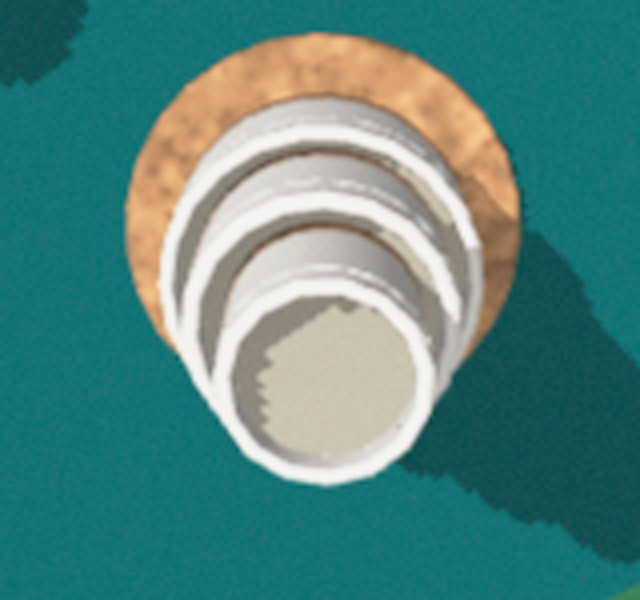

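Run:
```python
from plant import r
from h import *
c=r.get_calibration('wrist')
print(circ(c,(233.25,290,179.5,231.5),.0195,.103))
```

```text
(array([ 0.60057308, -0.20229941]), array([ 0.40788279, -0.40792505, -0.11334303,  0.10150265]))
```

arm_command(
  deltas=[
    {"dx": -0.004,"dy": 0,"dz": -0.03,"wx": 0,"wy": 0.15,"wz": 0},
    {"dx": -0.01,"dy": 0,"dz": -0.075,"wx": 0,"wy": 0.33,"wz": 0},
    {"dx": -0.017,"dy": 0,"dz": -0.12,"wx": 0,"wy": 0.52,"wz": 0},
    {"dx": -0.023,"dy": 0,"dz": -0.165,"wx": 0,"wy": 0.71,"wz": 0},
    {"dx": -0.028,"dy": 0,"dz": -0.2,"wx": 0,"wy": 0.89,"wz": 0},
  ],
)

```text
clock: 28.55
tool_pos: [0.4512, -0.0617, 0.3453]
eef_rot: [-0.089, 0.702, -0.701, 0.089]
contact_force: [0.5, 0.8, -0.2]
opening: 0.999
```

arm_command(
  deltas=[
    {"dx": 0,"dy": 0.005,"dz": 0,"wx": 0,"wy": 0.18,"wz": 0},
    {"dx": 0,"dy": 0.01,"dz": 0,"wx": 0,"wy": 0.37,"wz": 0},
    {"dx": 0,"dy": 0.015,"dz": 0,"wx": 0,"wy": 0.56,"wz": 0},
    {"dx": 0,"dy": 0.018,"dz": 0,"wx": 0,"wy": 0.75,"wz": 0},
    {"dx": 0,"dy": 0.018,"dz": 0,"wx": 0,"wy": 0.88,"wz": 0},
  ],
)

```text
clock: 29.05
tool_pos: [0.4533, -0.063, 0.3268]
eef_rot: [-0.154, -0.69, 0.69, 0.154]
contact_force: [0.9, 0.2, -0.2]
opening: 1.0
```

arm_command(
  deltas=[
    {"dx": 0,"dy": 0,"dz": 0,"wx": 0,"wy": 0,"wz": 0},
    {"dx": 0,"dy": 0,"dz": 0,"wx": 0,"wy": 0,"wz": 0},
    {"dx": 0,"dy": 0,"dz": 0,"wx": 0,"wy": 0,"wz": 0},
    {"dx": 0,"dy": 0,"dz": 0,"wx": 0,"wy": 0,"wz": 0},
    {"dx": 0,"dy": 0,"dz": 0,"wx": 0,"wy": 0,"wz": 0},
  ],
)

```text
clock: 29.55
tool_pos: [0.4533, -0.0634, 0.3273]
eef_rot: [0.152, 0.691, -0.691, -0.152]
contact_force: [-0.0, -0.1, 0.3]
opening: 1.002
```

Run:
```python
from plant import r
from h import *
st,c,im=wrist(r,'w17')
print(st['q'].round(2))
cv2.imwrite("pics/w17c.png",cv2.resize(im[100:260,170:350],None,fx=4,fy=4,interpolation=2))
```

```text
t 29.55 grasp [ 0.4533 -0.0633  0.1803] jaw -114.84 tilt [0.0002 0.0001] F [-0.  -0.1  0.3] open 1.002 q [ 0.01  0.62  0.04  2.14 -0.06  0.38 -1.9 ]
[ 0.01  0.62  0.04  2.14 -0.06  0.38 -1.9 ]
```

View pics/w17.png

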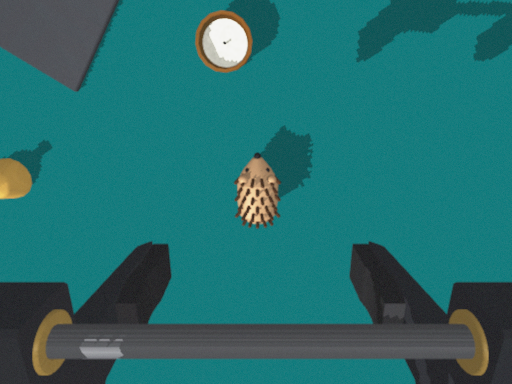

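View pics/w17c.png

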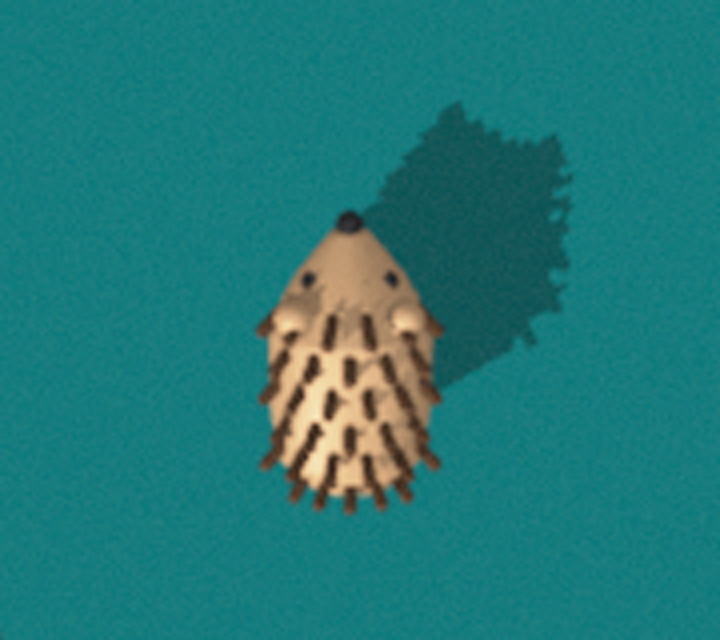

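Run:
```python
from plant import r
from h import *
c=r.get_calibration('wrist');st=r.get_state();show(st)
n=ray(c,(257.4,153.5),.024);t=ray(c,(257.5,224.5),.03);print(n,t,np.linalg.norm(n-t),(n+t)/2)
R=Ro.from_quat(st['eef_rot']).as_matrix();g=st['tool_pos']+.147*R[:,1]
for p in (n,t,(n+t)/2): print(R.T@(p-g))
```

```text
t 29.6 grasp [ 0.4533 -0.0634  0.1803] jaw -114.84 tilt [0.0001 0.0001] F [ 0.4 -0.2 -0.2] open 1.002 q [ 0.01  0.62  0.04  2.14 -0.06  0.38 -1.9 ]
[ 0.47512699 -0.07049552  0.024     ] [ 0.41802111 -0.04403078  0.03      ] 0.06322549706229838 [ 0.44657405 -0.05726315  0.027     ]
[-0.02280976  0.15628375 -0.00267952]
[ 0.04012972  0.15027667 -0.00270349]
[ 0.00865998  0.15328021 -0.00269151]
```

Run:
```python
from plant import r
from h import *
c=r.get_calibration('side')
im=cv2.imread('pics/side0.png')[222:262,285:335]
cv2.imwrite('pics/hs.png',cv2.resize(im,None,fx=14,fy=14,interpolation=2))
def g(p):
    q=proj(c,np.c_[p[0]+.012*np.cos(A),p[1]+.012*np.sin(A),0*A]);return [q[:,0].min()-300.3,q[:,1].max()-253.8]
s=least_squares(g,(.447,-.057));print(s.x,s.fun)
for p in ((.4466,-.0573,0),): print(proj(c,np.array(p)),[f(proj(c,np.c_[p[0]+.012*np.cos(A),p[1]+.012*np.sin(A),0*A]),axis=0) for f in (np.min,np.max)])
```

```text
[ 0.44613938 -0.05500514] [0. 0.]
[[306.6737629  248.95625134]] [array([300.83216651, 244.88143873]), array([312.52536011, 253.11804842])]
```

View pics/hs.png

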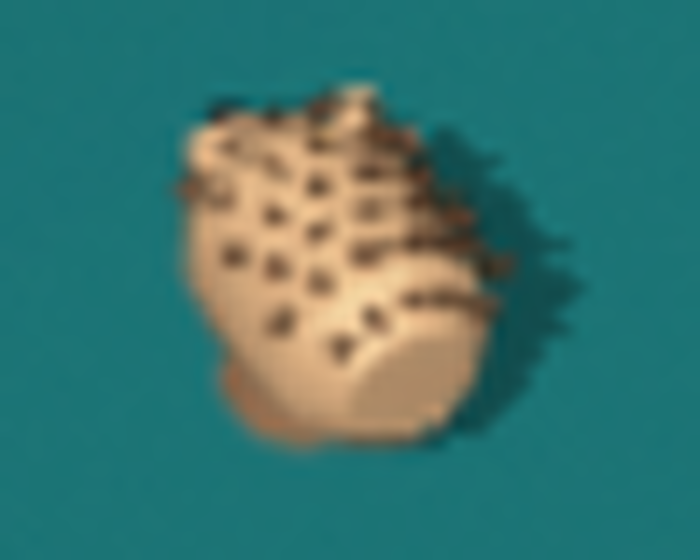

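arm_command(
  deltas=[
    {"dx": -0.002,"dy": 0.01,"dz": -0.0027,"wx": 0,"wy": 0,"wz": -0.03},
    {"dx": -0.005,"dy": 0.025,"dz": -0.0027,"wx": 0,"wy": 0,"wz": -0.07},
    {"dx": -0.008,"dy": 0.045,"dz": -0.0027,"wx": 0,"wy": 0,"wz": -0.12},
    {"dx": -0.011,"dy": 0.065,"dz": -0.0027,"wx": 0,"wy": 0,"wz": -0.16},
    {"dx": -0.012,"dy": 0.08,"dz": -0.0027,"wx": 0,"wy": 0,"wz": -0.178},
  ],
)

```text
clock: 30.1
tool_pos: [0.4658, -0.066, 0.2454]
eef_rot: [0.103, 0.7, -0.678, -0.201]
contact_force: [-0.5, -0.3, -0.2]
opening: 1.0
```

arm_command(
  deltas=[
    {"dx": 0,"dy": 0,"dz": 0,"wx": 0,"wy": 0,"wz": 0},
    {"dx": 0,"dy": 0,"dz": 0,"wx": 0,"wy": 0,"wz": 0},
    {"dx": 0,"dy": 0,"dz": 0,"wx": 0,"wy": 0,"wz": 0},
    {"dx": 0,"dy": 0,"dz": 0,"wx": 0,"wy": 0,"wz": 0},
    {"dx": 0,"dy": 0,"dz": 0,"wx": 0,"wy": 0,"wz": 0},
  ],
)

```text
clock: 30.6
tool_pos: [0.4654, -0.0658, 0.2478]
eef_rot: [0.104, 0.7, -0.678, -0.2]
contact_force: [-0.5, 0.0, -0.5]
opening: 1.003
```

Run:
```python
from plant import r
from h import *
st,c,im=wrist(r,'w18');print(st['q'].round(3))
R=Ro.from_quat(st['eef_rot']).as_matrix();g=st['tool_pos']+.147*R[:,1]
print('to grasp pose',R.T@(np.array([.4466,-.0573,.031])-g))
print(R.round(3))
```

```text
t 30.6 grasp [ 0.447  -0.0572  0.1022] jaw -114.85 tilt [-0.1253  0.0584] F [-0.5  0.  -0.5] open 1.003 q [ 0.08  0.8  -0.03  2.09 -0.09  0.38 -1.87]
[ 0.076  0.797 -0.027  2.091 -0.085  0.383 -1.867]
to grasp pose [-0.00952434  0.07059381  0.00022793]
[[-0.899 -0.125 -0.42 ]
 [ 0.416  0.058 -0.907]
 [ 0.138 -0.99  -0.   ]]
```

View pics/w18.png

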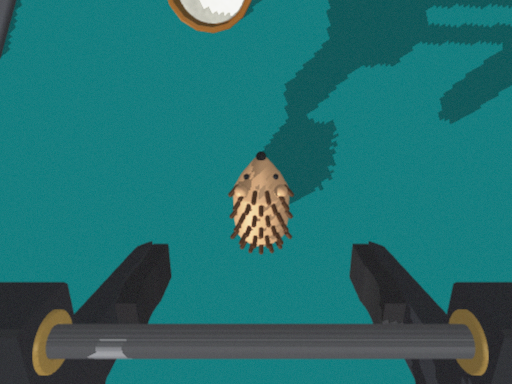

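arm_command(
  deltas=[
    {"dx": -0.002,"dy": 0.014,"dz": 0,"wx": 0,"wy": 0,"wz": 0},
    {"dx": -0.004,"dy": 0.032,"dz": 0,"wx": 0,"wy": 0,"wz": 0},
    {"dx": -0.0065,"dy": 0.05,"dz": 0,"wx": 0,"wy": 0,"wz": 0},
    {"dx": -0.0085,"dy": 0.062,"dz": 0,"wx": 0,"wy": 0,"wz": 0},
    {"dx": -0.0095,"dy": 0.07,"dz": 0,"wx": 0,"wy": 0,"wz": 0},
  ],
)

```text
clock: 31.15
tool_pos: [0.465, -0.0657, 0.1759]
eef_rot: [0.104, 0.699, -0.678, -0.2]
contact_force: [0.1, 0.1, 0.2]
opening: 0.999
```

arm_command(
  deltas=[
    {"dx": 0,"dy": 0,"dz": 0,"wx": 0,"wy": 0,"wz": 0},
    {"dx": 0,"dy": 0,"dz": 0,"wx": 0,"wy": 0,"wz": 0},
    {"dx": 0,"dy": 0,"dz": 0,"wx": 0,"wy": 0,"wz": 0},
    {"dx": 0,"dy": 0,"dz": 0,"wx": 0,"wy": 0,"wz": 0},
    {"dx": 0,"dy": 0,"dz": 0,"wx": 0,"wy": 0,"wz": 0},
  ],
)

```text
clock: 31.65
tool_pos: [0.4651, -0.0657, 0.177]
eef_rot: [0.104, 0.7, -0.678, -0.2]
contact_force: [0.3, -0.0, -0.7]
opening: 0.997
```

Run:
```python
from plant import r
from h import *
st,c,im=wrist(r,'w19');print(st['q'].round(3))
R=Ro.from_quat(st['eef_rot']).as_matrix();g=st['tool_pos']+.147*R[:,1]
for z in (-.02,-.004,): print(proj(c,g+np.array([0,0,z])))
n=ray(c,(261,999),.03)
```

```text
t 31.65 grasp [ 0.4466 -0.0572  0.0314] jaw -114.86 tilt [-0.1257  0.0584] F [ 0.3 -0.  -0.7] open 0.997 q [ 0.08  0.94 -0.04  2.1  -0.09  0.23 -1.86]
[ 0.083  0.94  -0.039  2.102 -0.085  0.23  -1.862]
[[260.81144478 254.33602357]]
[[260.86346    276.42253938]]
```

View pics/w19.png

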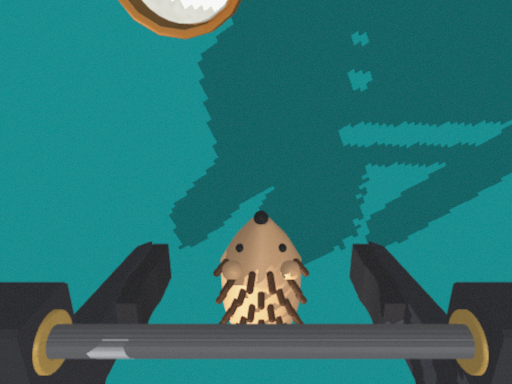

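Hedgehog centred at column 261. Closing.

arm_command(
  deltas=[
    {"dx": 0,"dy": 0,"dz": 0,"wx": 0,"wy": 0,"wz": 0},
    {"dx": 0,"dy": 0,"dz": 0,"wx": 0,"wy": 0,"wz": 0},
    {"dx": 0,"dy": 0,"dz": 0,"wx": 0,"wy": 0,"wz": 0},
    {"dx": 0,"dy": 0,"dz": 0,"wx": 0,"wy": 0,"wz": 0},
    {"dx": 0,"dy": 0,"dz": 0,"wx": 0,"wy": 0,"wz": 0},
  ],
  claw=-1,
  grip_force=15,
)

```text
clock: 32.2
tool_pos: [0.465, -0.0658, 0.1766]
eef_rot: [0.104, 0.699, -0.678, -0.2]
contact_force: [-0.7, -0.1, -0.1]
opening: 0.572
```

arm_command(
  deltas=[
    {"dx": 0,"dy": 0,"dz": 0,"wx": 0,"wy": 0,"wz": 0},
    {"dx": 0,"dy": 0,"dz": 0,"wx": 0,"wy": 0,"wz": 0},
    {"dx": 0,"dy": 0,"dz": 0,"wx": 0,"wy": 0,"wz": 0},
    {"dx": 0,"dy": 0,"dz": 0,"wx": 0,"wy": 0,"wz": 0},
    {"dx": 0,"dy": 0,"dz": 0,"wx": 0,"wy": 0,"wz": 0},
  ],
)

```text
clock: 32.7
tool_pos: [0.4649, -0.0658, 0.1766]
eef_rot: [0.104, 0.699, -0.678, -0.2]
contact_force: [-0.3, 0.7, 1.3]
opening: 0.399
```

Run:
```python
from plant import r
from h import *
st,c,im=wrist(r,'w20')
print(deltas(st,(.4466,-.0572,.18),-114.86));print(deltas(st,(.47,-.0750,.18),-114.86))
```

```text
t 32.7 grasp [ 0.4464 -0.0572  0.031 ] jaw -114.86 tilt [-0.1265  0.0585] F [-0.3  0.7  1.3] open 0.399 q [ 0.08  0.94 -0.04  2.1  -0.09  0.23 -1.86]
(array([ 0.041 , -0.1461, -0.    ]), array([-1.00e-04, -1.00e-04,  1.78e-01]))
(array([ 0.0126, -0.1501,  0.0063]), array([-1.00e-04, -1.00e-04,  1.78e-01]))
```

View pics/w20.png

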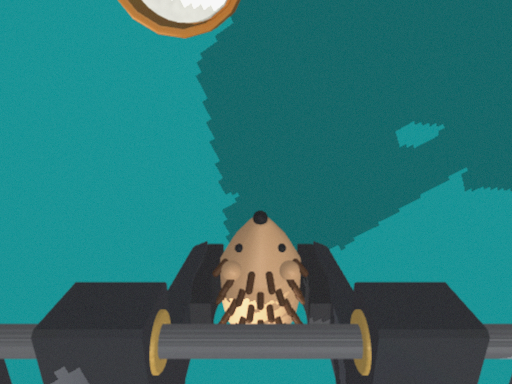

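arm_command(
  deltas=[
    {"dx": 0,"dy": 0,"dz": 0,"wx": 0,"wy": 0,"wz": 0},
    {"dx": 0.0007,"dy": -0.005,"dz": 0,"wx": 0,"wy": 0,"wz": 0},
    {"dx": 0.002,"dy": -0.015,"dz": 0,"wx": 0,"wy": 0,"wz": 0},
    {"dx": 0.005,"dy": -0.035,"dz": 0,"wx": 0,"wy": 0,"wz": 0},
    {"dx": 0.0083,"dy": -0.06,"dz": 0,"wx": 0,"wy": 0,"wz": 0},
  ],
  grip_force=25,
)

```text
clock: 33.25
tool_pos: [0.4648, -0.0657, 0.2379]
eef_rot: [0.103, 0.699, -0.678, -0.201]
contact_force: [1.4, 0.6, -0.7]
opening: 0.4
```

arm_command(
  deltas=[
    {"dx": 0.005,"dy": -0.025,"dz": 0,"wx": 0,"wy": 0,"wz": 0.025},
    {"dx": 0.012,"dy": -0.05,"dz": 0,"wx": 0,"wy": 0,"wz": 0.065},
    {"dx": 0.02,"dy": -0.07,"dz": 0,"wx": 0,"wy": 0,"wz": 0.11},
    {"dx": 0.028,"dy": -0.083,"dz": 0,"wx": 0,"wy": 0,"wz": 0.15},
    {"dx": 0.0325,"dy": -0.087,"dz": 0,"wx": 0,"wy": 0,"wz": 0.178},
  ],
)

```text
clock: 33.75
tool_pos: [0.4465, -0.0572, 0.3297]
eef_rot: [0.153, 0.691, -0.69, -0.151]
contact_force: [-0.0, 0.7, -0.3]
opening: 0.397
```

arm_command(
  deltas=[
    {"dx": 0,"dy": 0,"dz": 0,"wx": 0,"wy": 0,"wz": 0},
    {"dx": 0,"dy": 0,"dz": 0,"wx": 0,"wy": 0,"wz": 0},
    {"dx": 0,"dy": 0,"dz": 0,"wx": 0,"wy": 0,"wz": 0},
    {"dx": 0,"dy": 0,"dz": 0,"wx": 0,"wy": 0,"wz": 0},
    {"dx": 0,"dy": 0,"dz": 0,"wx": 0,"wy": 0,"wz": 0},
  ],
)

```text
clock: 34.25
tool_pos: [0.447, -0.0575, 0.3273]
eef_rot: [-0.152, -0.69, 0.691, 0.153]
contact_force: [-0.1, 0.1, -0.8]
opening: 0.398
```

Run:
```python
from plant import r
from h import *
st,c,im=wrist(r,'w21')
s=r.snapshot('side')[:,:,::-1];cv2.imwrite('pics/s21.png',s)
for p in ((.535,-.13,.19),(.6005,-.202,.19)): print(deltas(st,p,-114.86))
g=np.array([.447,-.057,.18]);print(proj(r.get_calibration('side'),g))
cv2.imwrite('pics/s21c.png',cv2.resize(s[100:250,230:380],None,fx=4,fy=4,interpolation=2))
```

```text
t 34.25 grasp [ 0.4469 -0.0575  0.1803] jaw -114.88 tilt [-0.0009  0.    ] F [-0.1  0.1 -0.8] open 0.398 q [-0.    0.61  0.04  2.16 -0.06  0.37 -1.91]
(array([-0.1103, -0.0098,  0.0288]), array([-0.0005, -0.0004,  0.0011]))
(array([-0.2   , -0.0098,  0.0665]), array([-0.0005, -0.0004,  0.0011]))
[[315.58220147 177.44275279]]
```

View pics/w21.png

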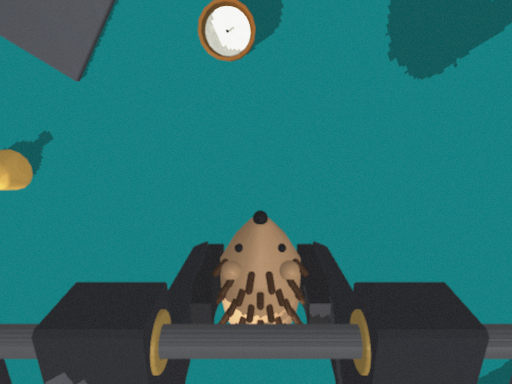

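View pics/s21c.png

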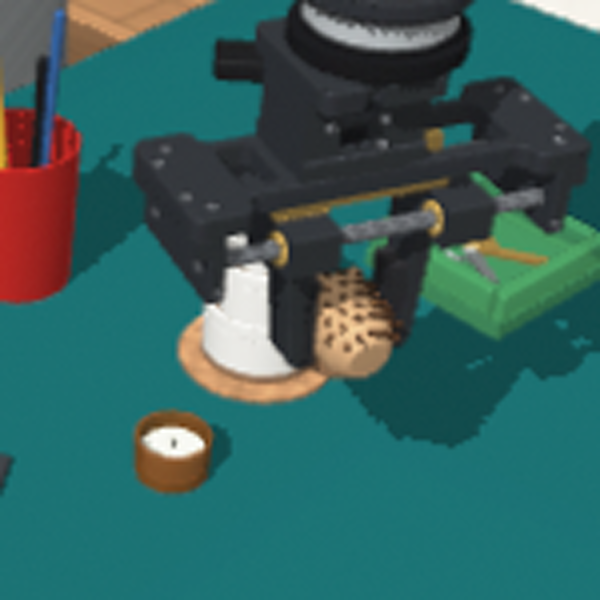

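arm_command(
  deltas=[
    {"dx": -0.03,"dy": -0.002,"dz": 0.01,"wx": 0,"wy": 0,"wz": 0},
    {"dx": -0.075,"dy": -0.005,"dz": 0.025,"wx": 0,"wy": 0,"wz": 0},
    {"dx": -0.12,"dy": -0.008,"dz": 0.04,"wx": 0,"wy": 0,"wz": 0},
    {"dx": -0.165,"dy": -0.01,"dz": 0.055,"wx": 0,"wy": 0,"wz": 0},
    {"dx": -0.19,"dy": -0.01,"dz": 0.063,"wx": 0,"wy": 0,"wz": 0},
  ],
)

```text
clock: 34.85
tool_pos: [0.5947, -0.198, 0.3382]
eef_rot: [-0.154, -0.69, 0.691, 0.152]
contact_force: [-0.8, -0.1, -1.3]
opening: 0.397
```

arm_command(
  deltas=[
    {"dx": -0.008,"dy": 0,"dz": 0.0027,"wx": 0,"wy": 0,"wz": 0},
    {"dx": -0.01,"dy": 0,"dz": 0.0035,"wx": 0,"wy": 0,"wz": 0},
    {"dx": -0.01,"dy": 0,"dz": 0.0035,"wx": 0,"wy": 0,"wz": 0},
    {"dx": -0.01,"dy": 0,"dz": 0.0035,"wx": 0,"wy": 0,"wz": 0},
    {"dx": -0.01,"dy": 0,"dz": 0.0035,"wx": 0,"wy": 0,"wz": 0},
  ],
)

```text
clock: 35.35
tool_pos: [0.5999, -0.2006, 0.3379]
eef_rot: [0.151, 0.691, -0.69, -0.152]
contact_force: [0.3, 0.6, -0.2]
opening: 0.394
```

arm_command(
  deltas=[
    {"dx": 0,"dy": 0,"dz": 0,"wx": 0,"wy": 0,"wz": 0},
    {"dx": 0,"dy": 0,"dz": 0,"wx": 0,"wy": 0,"wz": 0},
    {"dx": 0,"dy": 0,"dz": 0,"wx": 0,"wy": 0,"wz": 0},
    {"dx": 0,"dy": 0,"dz": 0,"wx": 0,"wy": 0,"wz": 0},
    {"dx": 0,"dy": 0,"dz": 0,"wx": 0,"wy": 0,"wz": 0},
  ],
)

```text
clock: 35.85
tool_pos: [0.6004, -0.2018, 0.3378]
eef_rot: [-0.152, -0.691, 0.691, 0.152]
contact_force: [-0.2, 0.0, -0.4]
opening: 0.4
```

Run:
```python
from plant import r
from h import *
st,c,im=wrist(r,'w22')
s=r.snapshot('side')[:,:,::-1]
print(deltas(st,(.6005,-.202,.127),-114.86))
cv2.imwrite('pics/s22c.png',cv2.resize(s[80:230,220:370],None,fx=4,fy=4,interpolation=2))
```

```text
t 35.85 grasp [ 0.6004 -0.2018  0.1908] jaw -114.86 tilt [-0.     -0.0001] F [-0.2  0.  -0.4] open 0.4 q [ 0.24  0.78  0.02  1.61 -0.02  0.76 -1.73]
(array([-0.0002,  0.0638,  0.0001]), array([-0.0001, -0.0001, -0.    ]))
```

View pics/w22.png

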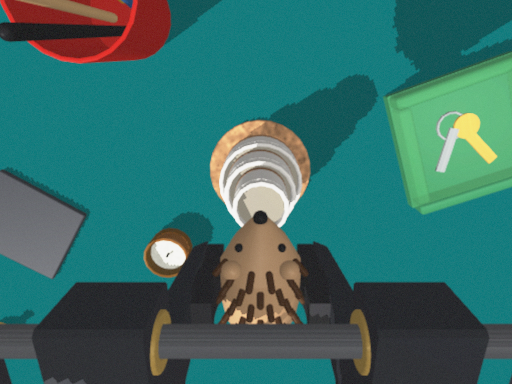

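View pics/s22c.png

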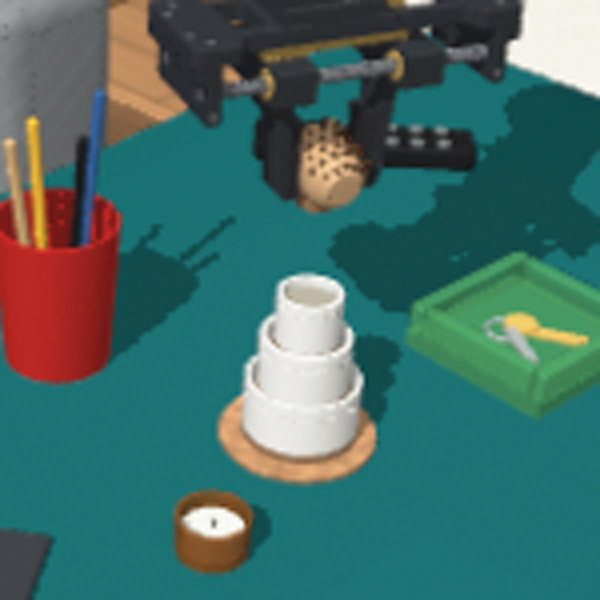

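arm_command(
  deltas=[
    {"dx": 0,"dy": 0.01,"dz": 0,"wx": 0,"wy": 0,"wz": 0},
    {"dx": 0,"dy": 0.024,"dz": 0,"wx": 0,"wy": 0,"wz": 0},
    {"dx": 0,"dy": 0.038,"dz": 0,"wx": 0,"wy": 0,"wz": 0},
    {"dx": 0,"dy": 0.048,"dz": 0,"wx": 0,"wy": 0,"wz": 0},
    {"dx": 0,"dy": 0.053,"dz": 0,"wx": 0,"wy": 0,"wz": 0},
  ],
)

```text
clock: 36.45
tool_pos: [0.5999, -0.2016, 0.2828]
eef_rot: [0.151, 0.691, -0.69, -0.153]
contact_force: [0.5, -0.1, -0.1]
opening: 0.394
```

arm_command(
  deltas=[
    {"dx": 0,"dy": 0.0015,"dz": 0,"wx": 0,"wy": 0,"wz": 0},
    {"dx": 0,"dy": 0.003,"dz": 0,"wx": 0,"wy": 0,"wz": 0},
    {"dx": 0,"dy": 0.005,"dz": 0,"wx": 0,"wy": 0,"wz": 0},
    {"dx": 0,"dy": 0.007,"dz": 0,"wx": 0,"wy": 0,"wz": 0},
    {"dx": 0,"dy": 0.008,"dz": 0,"wx": 0,"wy": 0,"wz": 0},
  ],
)

```text
clock: 36.95
tool_pos: [0.601, -0.2021, 0.2779]
eef_rot: [-0.153, -0.69, 0.691, 0.151]
contact_force: [0.0, -0.6, 6.8]
opening: 0.397
```

Run:
```python
from plant import r
from h import *
show(r.get_state())
s=r.snapshot('side')[:,:,::-1]
cv2.imwrite('pics/s23c.png',cv2.resize(s[110:200,250:350],None,fx=6,fy=6,interpolation=2));show(r.get_state())
```

```text
t 36.95 grasp [ 0.6014 -0.2022  0.1309] jaw -114.87 tilt [ 0.0026 -0.0009] F [ 0.  -0.6  6.8] open 0.397 q [ 0.24  0.86  0.02  1.65 -0.02  0.63 -1.73]
t 37.0 grasp [ 0.6015 -0.2023  0.1309] jaw -114.87 tilt [ 0.0029 -0.001 ] F [ 0.5 -0.3  5.3] open 0.398 q [ 0.24  0.86  0.02  1.65 -0.02  0.63 -1.73]
```

View pics/s23c.png

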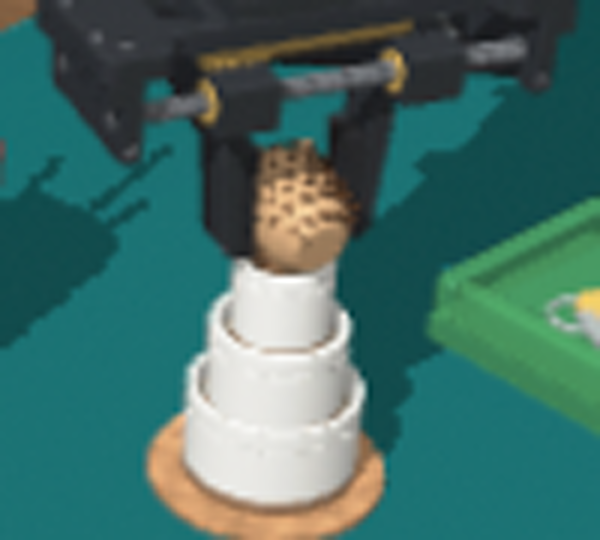

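Run:
```python
from plant import r
from h import *
st,c,im=wrist(r,'w24');print(st['moment'])
a=cv2.imread('pics/w22.png')[180:384,160:360];b=im[180:384,160:360]
cv2.imwrite('pics/w24c.png',cv2.resize(np.hstack([a,b]),None,fx=2,fy=2,interpolation=2))
```

```text
t 37.0 grasp [ 0.6015 -0.2023  0.1309] jaw -114.87 tilt [ 0.0029 -0.001 ] F [ 0.5 -0.3  5.3] open 0.398 q [ 0.24  0.86  0.02  1.65 -0.02  0.63 -1.73]
[ 0.07615386 -0.02189347 -0.01120036]
```

View pics/w24c.png

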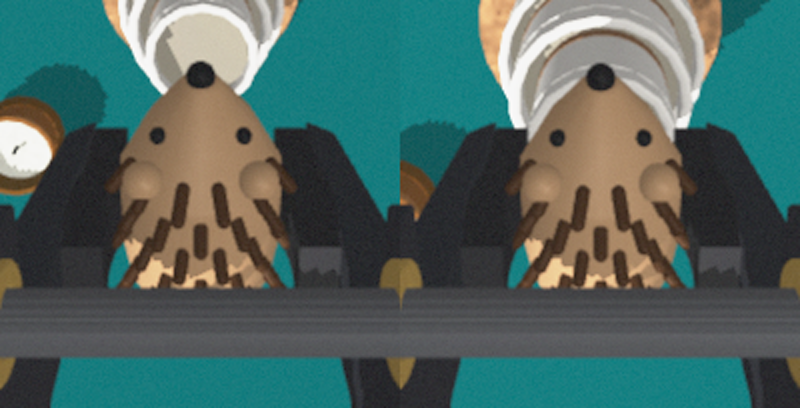

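Contact came 4 mm early. I caused this: I gripped the hedgehog with the tool tilted 8°, so straightening the tool pitched the hedgehog. I'll lift, restore the 8° tilt about the grasp point, and then lower again.

arm_command(
  deltas=[
    {"dx": 0,"dy": -0.005,"dz": 0,"wx": 0,"wy": 0,"wz": 0},
    {"dx": 0,"dy": -0.013,"dz": 0,"wx": 0,"wy": 0,"wz": 0},
    {"dx": 0,"dy": -0.022,"dz": 0,"wx": 0,"wy": 0,"wz": 0},
    {"dx": 0,"dy": -0.028,"dz": 0,"wx": 0,"wy": 0,"wz": 0},
    {"dx": 0,"dy": -0.03,"dz": 0,"wx": 0,"wy": 0,"wz": 0},
  ],
)

```text
clock: 37.55
tool_pos: [0.6007, -0.2019, 0.308]
eef_rot: [-0.153, -0.69, 0.691, 0.152]
contact_force: [-0.1, -0.3, -1.0]
opening: 0.402
```

arm_command(
  deltas=[
    {"dx": -0.003,"dy": 0,"dz": 0,"wx": 0,"wy": 0,"wz": -0.026},
    {"dx": -0.009,"dy": 0.0005,"dz": 0,"wx": 0,"wy": 0,"wz": -0.078},
    {"dx": -0.015,"dy": 0.001,"dz": 0,"wx": 0,"wy": 0,"wz": -0.13},
    {"dx": -0.0193,"dy": 0.0014,"dz": 0,"wx": 0,"wy": 0,"wz": -0.167},
    {"dx": -0.0205,"dy": 0.0014,"dz": 0,"wx": 0,"wy": 0,"wz": -0.178},
  ],
)

```text
clock: 38.05
tool_pos: [0.6193, -0.2107, 0.3051]
eef_rot: [0.104, 0.699, -0.678, -0.2]
contact_force: [0.0, -0.6, -0.9]
opening: 0.395
```

arm_command(
  deltas=[
    {"dx": 0,"dy": 0,"dz": 0,"wx": 0,"wy": 0,"wz": 0},
    {"dx": 0,"dy": 0,"dz": 0,"wx": 0,"wy": 0,"wz": 0},
    {"dx": 0,"dy": 0,"dz": 0,"wx": 0,"wy": 0,"wz": 0},
    {"dx": 0,"dy": 0,"dz": 0,"wx": 0,"wy": 0,"wz": 0},
    {"dx": 0,"dy": 0,"dz": 0,"wx": 0,"wy": 0,"wz": 0},
  ],
)

```text
clock: 38.55
tool_pos: [0.6189, -0.2103, 0.3055]
eef_rot: [0.104, 0.699, -0.678, -0.2]
contact_force: [-0.1, 0.4, -0.3]
opening: 0.394
```

Run:
```python
from plant import r
from h import *
st,c,im=wrist(r,'w25')
s=r.snapshot('side')[:,:,::-1]
cv2.imwrite('pics/s25c.png',cv2.resize(s[90:200,240:360],None,fx=5,fy=5,interpolation=2))
R=Ro.from_quat(st['eef_rot']).as_matrix();g=st['tool_pos']+.147*R[:,1]
print(R.T@(np.array([.6005,-.2022,.127])-g), R.T@np.array([0,0,-.01]))
cv2.imwrite('pics/w25c.png',cv2.resize(im[100:340,150:370],None,fx=2.5,fy=2.5,interpolation=2))
```

```text
t 38.55 grasp [ 0.6003 -0.2017  0.16  ] jaw -114.86 tilt [-0.1264  0.0585] F [-0.1  0.4 -0.3] open 0.394 q [ 0.26  0.87  0.01  1.49 -0.04  0.92 -1.71]
[-0.00493778  0.03260946  0.0003624 ] [-1.39233347e-03  9.90259597e-03 -7.09735634e-07]
```

View pics/s25c.png

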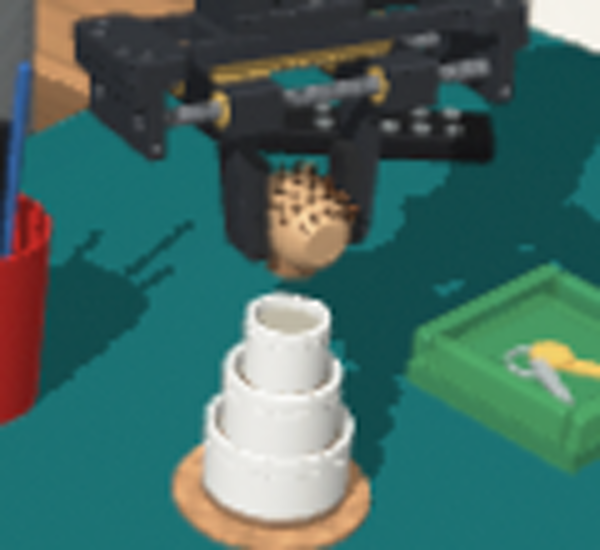

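View pics/w25c.png

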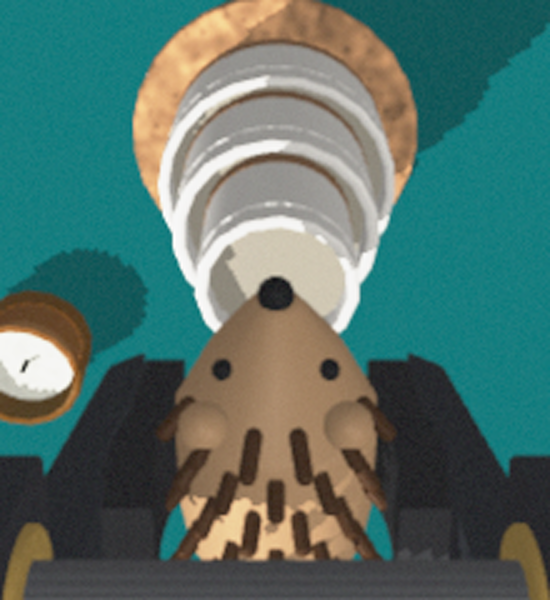

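Run:
```python
from plant import r
from h import *
c=r.get_calibration('wrist')
def g(p):
    q=proj(c,np.c_[p[0]+.0195*np.cos(A),p[1]+.0195*np.sin(A),0*A+.103]);return [q[:,0].min()-228.4,q[:,0].max()-294.4,q[:,1].min()-186]
s=least_squares(g,(.6,-.2));print(s.x,s.fun)
```

```text
[ 0.59978715 -0.20192256] [-0.43415829  0.43426039  0.04110803]
```

arm_command(
  deltas=[
    {"dx": -0.001,"dy": 0.007,"dz": 0,"wx": 0,"wy": 0,"wz": 0},
    {"dx": -0.0023,"dy": 0.016,"dz": 0,"wx": 0,"wy": 0,"wz": 0},
    {"dx": -0.0034,"dy": 0.024,"dz": 0,"wx": 0,"wy": 0,"wz": 0},
    {"dx": -0.0041,"dy": 0.029,"dz": 0,"wx": 0,"wy": 0,"wz": 0},
    {"dx": -0.0043,"dy": 0.0305,"dz": 0,"wx": 0,"wy": 0,"wz": 0},
  ],
)

```text
clock: 39.15
tool_pos: [0.6187, -0.2103, 0.2735]
eef_rot: [0.103, 0.699, -0.678, -0.201]
contact_force: [0.1, -0.1, -0.6]
opening: 0.397
```

arm_command(
  deltas=[
    {"dx": 0,"dy": 0,"dz": 0,"wx": 0,"wy": 0,"wz": 0},
    {"dx": 0,"dy": 0,"dz": 0,"wx": 0,"wy": 0,"wz": 0},
    {"dx": 0,"dy": 0,"dz": 0,"wx": 0,"wy": 0,"wz": 0},
    {"dx": 0,"dy": 0.0005,"dz": 0,"wx": 0,"wy": 0,"wz": 0},
    {"dx": 0,"dy": 0.0005,"dz": 0,"wx": 0,"wy": 0,"wz": 0},
  ],
)

```text
clock: 39.65
tool_pos: [0.619, -0.2104, 0.2743]
eef_rot: [0.104, 0.699, -0.678, -0.2]
contact_force: [-0.3, -0.3, -0.9]
opening: 0.399
```

Run:
```python
from plant import r
from h import *
show(r.get_state())
```

```text
t 39.65 grasp [ 0.6004 -0.2018  0.1288] jaw -114.87 tilt [-0.1261  0.0585] F [-0.3 -0.3 -0.9] open 0.399 q [ 0.26  0.91  0.01  1.5  -0.04  0.86 -1.71]
```

Now below the height of the earlier contact with no load. I'll creep down.

arm_command(
  deltas=[
    {"dx": 0,"dy": 0.0005,"dz": 0,"wx": 0,"wy": 0,"wz": 0},
    {"dx": 0,"dy": 0.001,"dz": 0,"wx": 0,"wy": 0,"wz": 0},
    {"dx": 0,"dy": 0.0013,"dz": 0,"wx": 0,"wy": 0,"wz": 0},
    {"dx": 0,"dy": 0.0013,"dz": 0,"wx": 0,"wy": 0,"wz": 0},
    {"dx": 0,"dy": 0.0013,"dz": 0,"wx": 0,"wy": 0,"wz": 0},
  ],
)

```text
clock: 40.15
tool_pos: [0.6188, -0.2103, 0.2729]
eef_rot: [0.104, 0.699, -0.678, -0.2]
contact_force: [0.6, -0.0, -0.7]
opening: 0.4
```

arm_command(
  deltas=[
    {"dx": 0,"dy": 0.0003,"dz": 0,"wx": 0,"wy": 0,"wz": 0},
    {"dx": 0,"dy": 0.0005,"dz": 0,"wx": 0,"wy": 0,"wz": 0},
    {"dx": 0,"dy": 0.0005,"dz": 0,"wx": 0,"wy": 0,"wz": 0},
    {"dx": 0,"dy": 0.0005,"dz": 0,"wx": 0,"wy": 0,"wz": 0},
    {"dx": 0,"dy": 0.0005,"dz": 0,"wx": 0,"wy": 0,"wz": 0},
  ],
)

```text
clock: 40.65
tool_pos: [0.6188, -0.2103, 0.2726]
eef_rot: [0.104, 0.699, -0.678, -0.2]
contact_force: [-1.1, 0.1, 2.4]
opening: 0.4
```

Run:
```python
from plant import r
from h import *
show(r.get_state())
```

```text
t 40.65 grasp [ 0.6002 -0.2017  0.1271] jaw -114.87 tilt [-0.1261  0.0584] F [-1.1  0.1  2.4] open 0.4 q [ 0.26  0.92  0.01  1.51 -0.04  0.86 -1.71]
```

The hedgehog seated at 127.1 mm against an expected 127.0 mm. I'll look before letting go.

Run:
```python
from plant import r
from h import *
s=r.snapshot('side')[:,:,::-1]
cv2.imwrite('pics/s26c.png',cv2.resize(s[110:200,250:350],None,fx=6,fy=6,interpolation=2))
```

```text
(no output)
```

View pics/s26c.png

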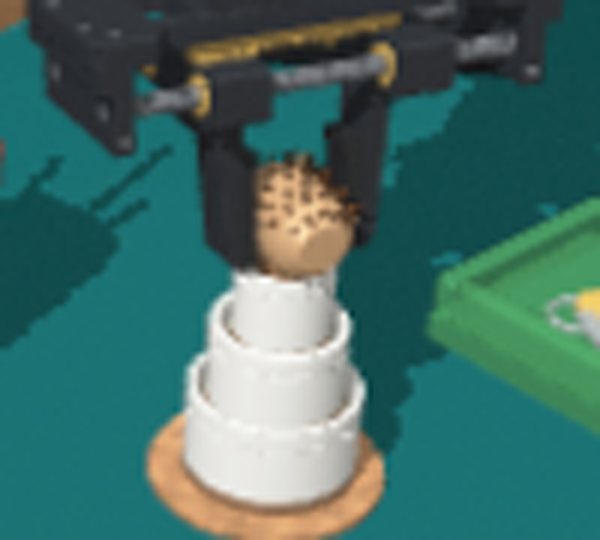

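The foot is hidden inside the small dish and the hedgehog is level. Releasing slowly, then retreating.

arm_command(
  deltas=[
    {"dx": 0,"dy": -0.0003,"dz": 0,"wx": 0,"wy": 0,"wz": 0},
    {"dx": 0,"dy": -0.0005,"dz": 0,"wx": 0,"wy": 0,"wz": 0},
    {"dx": 0,"dy": -0.0005,"dz": 0,"wx": 0,"wy": 0,"wz": 0},
    {"dx": 0,"dy": -0.0005,"dz": 0,"wx": 0,"wy": 0,"wz": 0},
    {"dx": 0,"dy": -0.0005,"dz": 0,"wx": 0,"wy": 0,"wz": 0},
  ],
  claw=0.6,
)

```text
clock: 41.2
tool_pos: [0.6188, -0.2103, 0.2727]
eef_rot: [0.104, 0.699, -0.678, -0.2]
contact_force: [0.6, -0.6, -0.2]
opening: 0.798
```

arm_command(
  deltas=[
    {"dx": 0,"dy": 0,"dz": 0,"wx": 0,"wy": 0,"wz": 0},
    {"dx": 0,"dy": 0,"dz": 0,"wx": 0,"wy": 0,"wz": 0},
    {"dx": 0,"dy": 0,"dz": 0,"wx": 0,"wy": 0,"wz": 0},
    {"dx": 0,"dy": 0,"dz": 0,"wx": 0,"wy": 0,"wz": 0},
    {"dx": 0,"dy": 0,"dz": 0,"wx": 0,"wy": 0,"wz": 0},
  ],
)

```text
clock: 41.7
tool_pos: [0.6188, -0.2103, 0.2729]
eef_rot: [0.104, 0.699, -0.678, -0.2]
contact_force: [-0.9, -0.5, 0.1]
opening: 0.802
```

arm_command(
  deltas=[
    {"dx": 0,"dy": -0.01,"dz": 0,"wx": 0,"wy": 0,"wz": 0},
    {"dx": 0,"dy": -0.03,"dz": 0,"wx": 0,"wy": 0,"wz": 0},
    {"dx": 0,"dy": -0.06,"dz": 0,"wx": 0,"wy": 0,"wz": 0},
    {"dx": 0,"dy": -0.09,"dz": 0,"wx": 0,"wy": 0,"wz": 0},
    {"dx": 0,"dy": -0.11,"dz": 0,"wx": 0,"wy": 0,"wz": 0},
  ],
)

```text
clock: 42.2
tool_pos: [0.6333, -0.2171, 0.385]
eef_rot: [0.105, 0.699, -0.678, -0.199]
contact_force: [0.3, -0.1, -0.3]
opening: 0.8
```

arm_command(
  deltas=[
    {"dx": 0,"dy": 0,"dz": 0,"wx": 0,"wy": 0,"wz": 0},
    {"dx": 0,"dy": 0,"dz": 0,"wx": 0,"wy": 0,"wz": 0},
    {"dx": 0,"dy": 0,"dz": 0,"wx": 0,"wy": 0,"wz": 0},
    {"dx": 0,"dy": 0,"dz": 0,"wx": 0,"wy": 0,"wz": 0},
    {"dx": 0,"dy": 0,"dz": 0,"wx": 0,"wy": 0,"wz": 0},
  ],
)

```text
clock: 42.7
tool_pos: [0.6324, -0.2166, 0.3807]
eef_rot: [0.103, 0.699, -0.678, -0.201]
contact_force: [-0.5, -0.4, -0.3]
opening: 0.803
```

Run:
```python
from plant import r
from h import *
st,c,im=wrist(r,'w27')
s=r.snapshot('side')[:,:,::-1];cv2.imwrite('pics/s27.png',s)
cv2.imwrite('pics/s27c.png',cv2.resize(s[110:200,250:350],None,fx=6,fy=6,interpolation=2))
```

```text
t 42.7 grasp [ 0.6136 -0.208   0.2352] jaw -114.86 tilt [-0.1283  0.0591] F [-0.5 -0.4 -0.3] open 0.803 q [ 0.26  0.81  0.02  1.37 -0.04  1.1  -1.71]
```

View pics/s27.png

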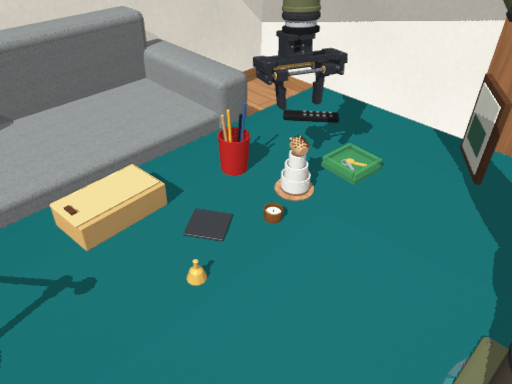

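View pics/s27c.png

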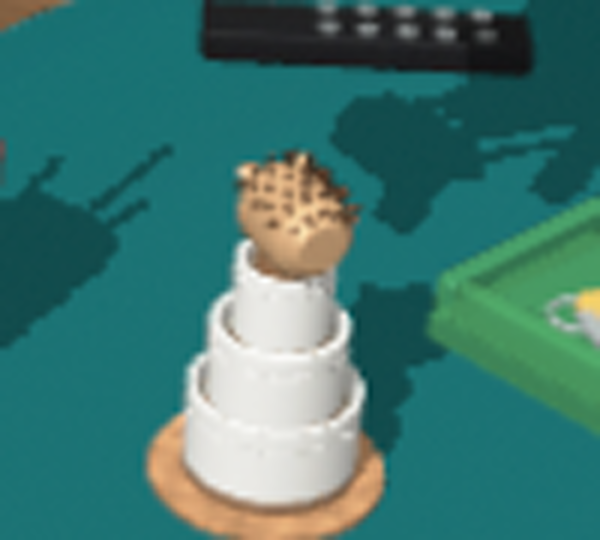

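View pics/w27.png

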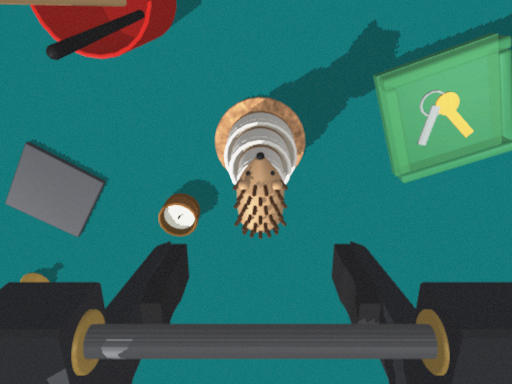

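The side view shows the tower standing on the cork at (295,180) with the hedgehog upright in the top dish. I'll do a final check that it is stable and the bystanders haven't moved, then hand in.

Run:
```python
from plant import r
from h import *
s=r.snapshot('side')[:,:,::-1]
s27=cv2.imread('pics/s27.png').astype(int);s0=cv2.imread('pics/side0.png').astype(int)
print('tower change',abs(s.astype(int)-s27)[130:200,270:320].max())
for n,(x,y,w) in dict(bell=(196,272,14),tea=(273,212,12),cup=(234,150,18),ash=(352,162,24),slate=(208,224,20)).items():
    d=abs(s.astype(int)-s0)[y-w:y+w,x-w:x+w].max(2);print(n,(d>40).sum(),d.max())
c=r.get_calibration('side');print('expected hedgehog axis centre px',proj(c,[.6003,-.202,.122]),'foot',proj(c,[.6003,-.202,.096]))
show(r.get_state())
```

```text
tower change 28
bell 0 4
tea 0 3
cup 0 4
ash 4 74
slate 0 3
expected hedgehog axis centre px [[298.42768125 144.82286836]] foot [[297.5095442  154.51020552]]
t 42.85 grasp [ 0.6139 -0.2081  0.2358] jaw -114.86 tilt [-0.1271  0.0588] F [-0.3 -1.1 -0.1] open 0.8 q [ 0.26  0.81  0.02  1.37 -0.04  1.1  -1.71]
```

arm_command(
  deltas=[
    {"dx": 0,"dy": 0,"dz": 0,"wx": 0,"wy": 0,"wz": 0},
    {"dx": 0,"dy": 0,"dz": 0,"wx": 0,"wy": 0,"wz": 0},
    {"dx": 0,"dy": 0,"dz": 0,"wx": 0,"wy": 0,"wz": 0},
    {"dx": 0,"dy": 0,"dz": 0,"wx": 0,"wy": 0,"wz": 0},
    {"dx": 0,"dy": 0,"dz": 0,"wx": 0,"wy": 0,"wz": 0},
  ],
)

```text
clock: 43.35
tool_pos: [0.6327, -0.2168, 0.3818]
eef_rot: [0.104, 0.699, -0.678, -0.2]
contact_force: [-0.4, 0.4, -0.3]
opening: 0.802
```

Run:
```python
from plant import r
from h import *
s=r.snapshot('side')[:,:,::-1];s27=cv2.imread('pics/s27.png').astype(int)
d=abs(s.astype(int)-s27).max(2)[130:200,270:320];print(d.max(),np.argwhere(d>15)+[130,270])
print(r.finish_job())
```

```text
27 [[135 307]
 [138 311]
 [145 312]
 [146 313]]
the job is handed in; nothing more can be done
None
```

The tower is built and the job is handed in at about 43 s of the allowed 112 s. The large dish stands on the cork coaster about 1 mm off centre. The medium dish, the small dish and the hedgehog were then placed on it in that order, one at a time.

- **Seating:** The medium dish, small dish and hedgehog each touched down within about 0.1 mm of their expected seated height. After release, the side picture shows the tower upright and still, with only four isolated pixels changed.
- **Other objects:** Side pictures from before and after show no change at the bell, tealight, pencil cup or slate coaster. At the ashtray only four pixels changed, which I take to be the shadow of the arm or tower.
- **One correction:** The first lowering of the hedgehog met the dish about 4 mm early, at about 7 N. I had gripped it with the tool tilted 8° and then straightened the tool, which pitched the hedgehog. I lifted it, restored the tilt, checked that the small dish had not moved, and lowered it again without trouble.

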